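# Pack and lock the workshop kit box

### The job

Pack the plywood kit box: stand every jar, tin, bottle and block that is on the bench upright, side by side, on the floor of its narrow slot, and tip the hinged tray by its orange bar so that all the nuts slide into the wide bin, then lower the tray flat again (slot and tray in either order). Only when all that is done, throw the red-knobbed clamp lever over into the green-marked notch, not short of it or past it, and leave it there. Leave the mug, hammer and wrench alone.

Things in the scene. Friction and masses are not known exactly. Their poses are not given: they have to be found in the camera images.
- kitbox: plywood kit box, 286 x 182 mm, fixed to the bench. Origin on the bench below the middle of the narrow slot; x runs along the slot, y across from slot to wide bin. Floors at z = 12 mm; wall tops at z = 42 mm round the slot, 52 mm round the rest of the bin. Inside, slot and bin are 274 mm long (x -137 to 137). Narrow slot: y -32 to 32. Wide bin: y 38 to 138, beside the tray
- jar: amber glass jar with white lid, upright cylinder 54 mm across, 72 mm tall. Origin: centre of the underside. Some runs leave it out (None).
- tin: green tin with paper band, upright cylinder 52 mm across, 70 mm tall. Origin: centre of the underside. Some runs leave it out (None).
- woodblock: pale wood block, 52 (its x) x 56 (its y) x 70 mm tall. Origin: centre of the underside. Some runs leave it out (None).
- metalblock: aluminium set-up block with dark round holes, 48 (its x) x 50 (its y) x 68 mm tall. Origin: centre of the underside. Some runs leave it out (None).
- bottle: yellow bottle with red cap, round, 52 mm across up to 64 mm height; the cap is 20 mm across and reaches 88 mm. Origin: centre of the underside. Some runs leave it out (None).
- nut0: loose steel hex nut lying on the tray, 35 mm across, 16 mm thick, 70 g. Origin: centre of its underside. Some runs leave it out (None)
- nut1: loose brass hex nut lying on the tray, 35 mm across, 16 mm thick, 70 g. Origin: centre of its underside. Some runs leave it out (None)
- nut2: loose steel hex nut lying on the tray, 35 mm across, 16 mm thick, 70 g. Origin: centre of its underside. Some runs leave it out (None)
- nut3: loose brass hex nut lying on the tray, 35 mm across, 16 mm thick, 70 g. Origin: centre of its underside. Some runs leave it out (None)
- tray (a joint): angle (rad) of the aluminium tip tray: 0 = flat on its stand, grows as its orange bar is lifted and the tray tips towards the wide bin; stop at 1.15. It falls back flat by itself when let go. Nuts start to slide at about 0.45 to 0.65
- tray_bar (a point): middle of the tray's orange round bar, 12 mm thick, 90 mm long, parallel to the kit box's x axis; it stands 20 mm outside and 28 mm above the rim of the tray's outer wall. The tray is 140 mm wide, walls 24 mm high, open towards the bin. With the tray flat the bar is 142 mm out (+y of the box) from the hinge and 56 mm above it
- tray_hinge (a point): point on the tray's hinge axis, level with the bar's middle along the box's x; the axis runs along the kit box's x, over the bin's outer wall, 60 mm above the bench
- clamp (a joint): angle (rad) of the clamp lever: 0 = leaning 0.6 rad away from the box (white-marked side), 0.6 = upright, 1.0 = in the green-marked notch, leaning 0.4 rad over the box; stop at 1.4. It stays where it is left, with light friction
- clamp_knob (a point): centre of the lever's red ball knob, 28 mm across, 100 mm from the pivot, on a 10 mm steel rod
- clamp_pivot (a point): pivot of the clamp lever, 50 mm above the bench; the pivot axis runs along the kit box's x, so the lever swings across the box. The grey quadrant with the white and green marks is at its -x side
- clamp_notch (a point): where the centre of the red knob lies when the lever is in the green-marked notch
- mug: blue mug, 76 mm across, 90 mm tall; a bystander. Origin: centre of the underside
- hammer: hammer lying on the bench, 260 mm long; a bystander. Origin: below its middle
- wrench: wrench lying on the bench, 180 mm long; a bystander. Origin: below its middle
Not all that is in view belongs to the job. What is meant by the woodblock is not turquoise, and is the larger of those in its own colour.

How it is judged:
By the outcome, as a careful person would: the job done as asked, in the order asked, and still so for the second after the job is handed in, with the robot touching nothing.
Of jar, tin, woodblock, metalblock, bottle only 3 to 5 are there at a start; the rules pass over those that are not, and their reading is None.
Of nut0, nut1, nut2, nut3 only 2 to 4 are there at a start; the rules pass over those that are not, and their reading is None.
At some moment in a run one of jar, tin, woodblock, metalblock, bottle may be knocked a few centimetres aside while the robot is not near it.
It also fails if it takes over 210 s, if anything falls off the work surface, if the arm or the gripper's body presses on something with over 40 N, if the wrist force passes 120 N, or if a joint passes its speed limit or range.

### The arm

A 7-joint arm with a two-finger parallel gripper is mounted at the origin on the work surface. World frame = base frame: x ahead of the robot, y to its left, z up, the work surface at z = 0. Lengths are in m, angles in degrees, forces in N, time in s.
With the tool pointing down it reaches from about 0.4 to 0.85 m from the base axis. Payload 4.5 kg.
Tool frame: the origin (TCP) lies on the centre line of the jaws, within the pads' length; the fingertips stand 11 mm ahead of it and the grasp point (between the pads) lies 8 mm behind it (tip_reach is the distance from the TCP to the fingertips, in m); z points along the fingers, y is the line along which they close (so a half turn about z gives the same grasp; the last joint's range is limited). The gripper opens to 85 mm and grips with 20 to 120 N. Pads are 22 mm wide; open, the fingers measure 114 mm over their backs; the gripper's body (76 mm by 85 mm) begins 54 mm behind the grasp point. The pads swing forward as they close: fully open they stand 13 mm farther back than shut.
Start: joints at [-72.09, 39.483, -11.15, 89.685, 9.013, 51.709, -12.324], TCP at [0.172, 0.601, 0.214] pointing down, gripper open.
Joint ranges: [-172.22, 172.22], [-26.19, 119.32], [-84.43, 86.54], [7.71, 146.69], [-57.33, 237.33], [2.42, 119.75], [-152.13, 152.13]. Speed limits (degrees/s): [147.25, 147.25, 180, 180, 180, 180, 180].

### API

Orientations are given as [roll, pitch, yaw] about the fixed x, y, z axes, in that order (R = Rz(yaw) Ry(pitch) Rx(roll)).
In Python, from station import get_obs, get_image, finish_job, tip_reach gives the robot as it stands.
- The arm moves only by the shell command python3 -m pendant 'ROWS'. ROWS is JSON, a list of rows, each an object with "claw": the closure, from 0 (fully open) to 1 (shut); "slide": the shift along the tool's x, y, z in cm, a list of three; "yaw": the turn about the tool's z in degrees. In form: [{"claw": claw, "slide": [dx, dy, dz], "yaw": yaw}, ...]. A call has 1 to 12 rows; each row is the pose to reach, as a shift and turn from the pose commanded when the call began, along the tool's axes at that moment; what a row does not reach only later rows make up. A row lasts 1/12 s, in which the tool goes at most 41.7 mm and 7.16 degrees, less where a joint would pass 70% of its speed; a pose out of reach is approached as far as the arm can. A call with a gripper value outside its range is refused whole. The fingers move at their own pace and stop on an object; the grip force is fixed at half the most. Time passes only in rows, so rows that repeat a pose let the fingers close. It gives the time, the measured TCP pose, the force, the opening and the grip force at its end, in the units of the state.
- get_obs(): the state, without advancing time (a new reading comes with each control period).
- get_image(name): name is "scene" or "top"; returns a dict with "pixels" (384x512x3 uint8, red, green, blue), "depth" (384x512 float32, m along the optical axis (not along the pixel's ray), 0 where there is no reading), "fx", "fy", "cx", "cy" (pixels), "D" ([k1, k2, p1, p2, k3] as OpenCV has them; the pictures are not rectified), "world_to_cam" (4x4, takes a point from world to camera coordinates). Camera axes: x right, y up, looking along -z (the intrinsics and any distortion apply to the point x, -y, -z); pixel columns grow to the right and rows downward; lengths in m; the calibration is good to about 2 mm. A picture is of the moment at which its call begins.
- finish_job(): hands the job in; it is judged then, once.
The state is a dict: "clock": time; "joint_positions": joint angles; "joint_vel": joint speeds; "joint_torque": joint torques, N m; "tcp_pos": TCP position; "tool_rot": TCP orientation; "contact_force": force on the tool from outside, world axes, zero at the start; "wrist_torque": the same for the moment, N m; "width": finger opening in m; "grasp_force": force on a finger pad.
Only numpy, scipy, OpenCV 4.12 (cv2) and the standard library are available. Lean on these libraries where they do the work, as an engineer would, in place of code of your own. Each camera call takes 0.05 s, during which the arm holds its last target. There are 200 camera calls.

## Working session

There is one attempt and no reset: what is moved stays moved. The work goes in short steps, Python scripts to look and compute and a shell command to move; the robot and the scene stay as the last step left them, time stands still between calls to the robot, and variables do not carry over. Pictures are saved under pics/ and viewed, at most 14 in all, crops included, and the job is handed in when it is done.

```bash
ls; mkdir -p pics; cat > h.py <<'E'
import numpy as np,cv2
from station import get_obs,get_image
def save(im,f,crop=None,s=1):
    p=im["pixels"][:,:,::-1]
    if crop: x0,y0,x1,y1=crop;p=p[y0:y1,x0:x1]
    if s!=1:p=cv2.resize(p,None,fx=s,fy=s,interpolation=cv2.INTER_CUBIC)
    cv2.imwrite(f,p)
def K(im): return np.array([[im["fx"],0,im["cx"]],[0,im["fy"],im["cy"]],[0,0,1.]])
def rays(im,uv):
    n=cv2.undistortPoints(np.array(uv,float).reshape(-1,1,2),K(im),np.array(im["D"],float)).reshape(-1,2)
    T=np.array(im["world_to_cam"]);R=T[:3,:3];o=-R.T@T[:3,3]
    d=np.c_[n[:,0],-n[:,1],-np.ones(len(n))]@R
    return o,d
def onplane(im,uv,z):
    o,d=rays(im,uv);return o+d*((z-o[2])/d[:,2])[:,None]
def cloud(im):
    h,w=im["depth"].shape;v,u=np.mgrid[:h,:w]
    o,d=rays(im,np.c_[u.ravel(),v.ravel()])
    P=o+d*im["depth"].ravel()[:,None];P[im["depth"].ravel()==0]=np.nan
    return P.reshape(h,w,3)
E
python3 - <<'E'
from h import *
for n in("top","scene"):
    im=get_image(n);save(im,f"pics/{n}0.png",s=1.5)
    T=np.array(im["world_to_cam"]);print(n,-T[:3,:3].T@T[:3,3],im["fx"],im["D"])
o=get_obs();print(o)
E
```

```text
pics
top [ 0.47190974 -0.02681695  1.50083424] 473.29270577497965 [-0.19521831  0.          0.          0.          0.        ]
scene [1.18107548 0.51347557 0.66158053] 372.4474509726348 [-0.05194267  0.          0.          0.          0.        ]
{'clock': 0.1, 'joint_positions': array([-72.09113778,  39.52876271, -11.14826422,  89.73930616,
         9.01286763,  51.711533  , -12.32382671]), 'joint_vel': array([-0.036231  , -0.12651566,  0.04317784, -0.13933763,  0.02224539,
        0.10662121, -0.00669849]), 'joint_torque': array([-3.17346057e-03, -5.40603983e+01, -1.27104476e+00, -1.58986723e+01,
        9.48076369e-03,  4.45560057e-03,  2.12657267e-05]), 'tcp_pos': array([0.17182941, 0.60026286, 0.21355963]), 'tool_rot': array([-1.79902641e+02,  5.63382565e-03,  1.64035183e+02]), 'contact_force': array([ 0.18260561,  0.5666641 , -0.43682777]), 'wrist_torque': array([ 0.00630062, -0.01238801,  0.04406337]), 'grasp_force': 0.0, 'width': 0.08528558519354368}
```

View pics/top0.png

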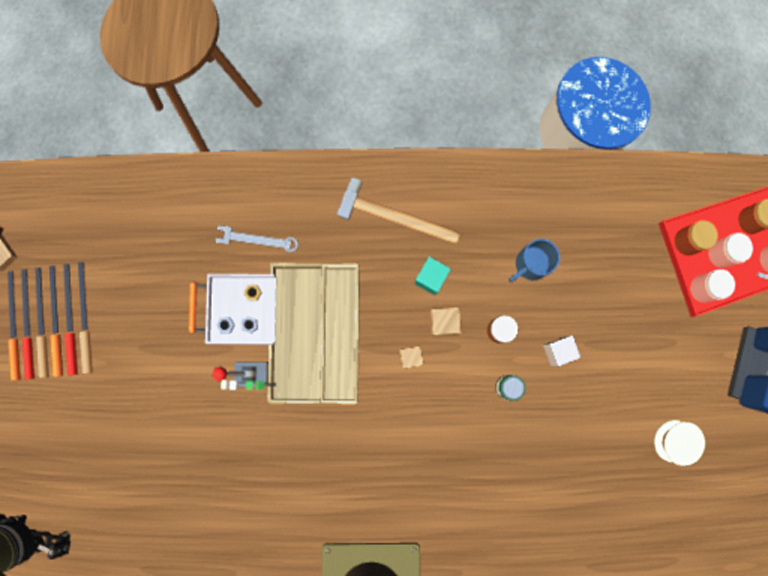

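View pics/scene0.png

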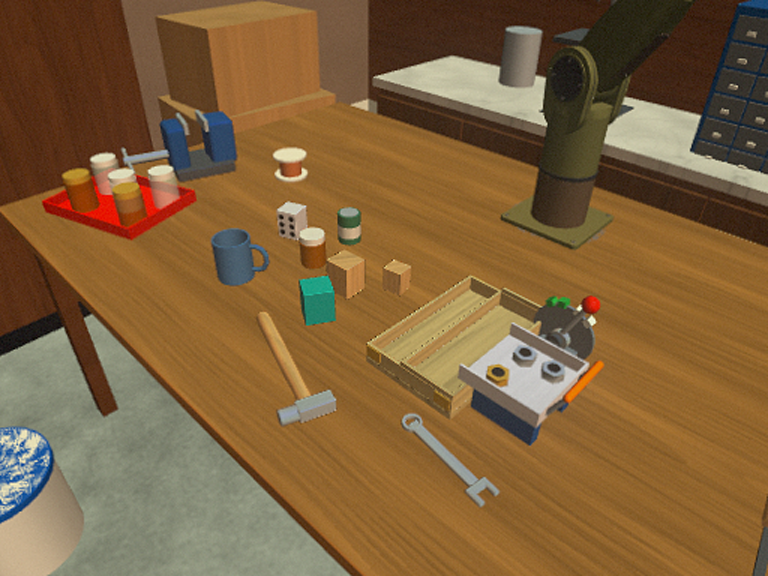

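The top view (1.5x pixels) shows the box at (314,333), tray with 3 nuts (252,293), (226,325), (249,325), the bar at (193,308) and the knob at (219,373).
- Jar candidates: white lid at (504,329) on the bench, or the jars in the red tray (703,235), (737,247), (720,285). I take the bench one.
- Tin: (511,388) only.
- Woodblock candidates: pale (446,321), small pale (411,357), turquoise (433,275). I take the large pale one.
- Metalblock: (563,351). There is no bottle. The white-brown bobbin at (683,442) is not part of the job.

```bash
cat > meas.py <<'E'
from h import *
def blobs(im,P,zlo,zhi,ylim,xlim=(0.1,.75)):
    Z=P[:,:,2];m=(Z>zlo)&(Z<zhi)&(P[:,:,1]>ylim[0])&(P[:,:,1]<ylim[1])&(P[:,:,0]>xlim[0])&(P[:,:,0]<xlim[1])
    m=m.astype(np.uint8);n,l,st,c=cv2.connectedComponentsWithStats(m)
    out=[]
    for i in range(1,n):
        if st[i,4]<60: continue
        mm=(l==i).astype(np.uint8);z=np.median(Z[mm>0])
        q=onplane(im,cv2.findContours(mm,0,2)[0][0].reshape(-1,2),z)[:,:2]
        (cx,cy),(w,h),a=cv2.minAreaRect((q*1000).astype(np.float32))
        ins=P[mm>0].mean(0)
        out.append((c[i].round(1),round(z,4),[round(cx/1000,4),round(cy/1000,4)],[round(w,1),round(h,1)],round(a,1),ins.round(4)))
    return out
E
python3 - <<'E'
from meas import *
im=get_image("top");P=cloud(im)
for b in blobs(im,P,.055,.1,(-.55,.03)):print("obj",b)
def cm(mask,zz,nm):
    n,l,st,c=cv2.connectedComponentsWithStats(mask.astype(np.uint8))
    for i in range(1,n):
        if st[i,4]>15: print(nm,c[i].round(1),st[i,4],onplane(im,[c[i]],zz)[0].round(4),np.nanmedian(P[l==i],0).round(4))
h=cv2.cvtColor(im["pixels"],cv2.COLOR_RGB2HSV);H,S,V=h[...,0],h[...,1],h[...,2]
u=np.arange(512)[None]*np.ones((384,1));u_=(u>115)&(u<185)
v=np.arange(384)[:,None]*np.ones((1,512))
cm((H>5)&(H<14)&(S>200)&(V>180)&u_&(v>180)&(v<230),.116,"bar")
cm(((H<4)|(H>175))&(S>180)&(V>120)&u_&(v>230)&(v<270),.1325,"knob")
cm((H>50)&(H<75)&(S>120)&u_&(v>230)&(v<270),.08,"green")
# box walls: heights
m=(P[:,:,2]>.034)&(P[:,:,2]<.058)&(P[:,:,1]>.0)&(P[:,:,1]<.2)&(P[:,:,0]>.15)&(P[:,:,0]<.6)
Q=P[m];r=cv2.minAreaRect((Q[:,:2]*1000).astype(np.float32));print("box",r,m.sum())
for y in range(250,345,1):pass
# cross profile in y at row 232, in x at col 227
r=np.arange(180,245);
print([ (round(float(y),4),round(float(z)*1000)) for y,z in zip(P[230,178:242,1],P[230,178:242,2])])
print([ (round(float(y),4),round(float(z)*1000)) for y,z in zip(P[172:180,226,0],P[172:180,226,2])],[ (round(float(y),4),round(float(z)*1000)) for y,z in zip(P[262:272,226,0],P[262:272,226,2])])
# rim line: right outer wall edge fit per row
pts=[]
for row in range(182,264,4):
    z=P[row,225:245,2];k=np.where(z>.03)[0]
    if len(k): pts.append(P[row,225+k[-1],:2])
pts=np.array(pts);f=np.polyfit(pts[:,0],pts[:,1],1);print("outer wall fit",f,np.degrees(np.arctan(f[0])),pts[[0,-1]])
save(im,"pics/crop1.png",(260,170,400,300),5)
s=get_image("scene");save(s,"pics/crop2.png",(230,170,420,310),4)
E
```

```text
obj (array([357.8, 172.8]), np.float64(0.0809), [0.6904, -0.339], [77.6, 106.6], 5.5, array([ 0.6879, -0.3467,  0.0792]))
obj (array([288.6, 182.4]), np.float64(0.0706), [0.6607, -0.1337], [51.9, 58.2], 59.7, array([ 0.6611, -0.1337,  0.0704]))
obj (array([297.2, 213.5]), np.float64(0.0703), [0.5657, -0.159], [57.8, 51.7], 89.4, array([ 0.5656, -0.1583,  0.0702]))
obj (array([335.5, 218.7]), np.float64(0.0725), [0.549, -0.2747], [52.3, 51.9], 88.7, array([ 0.5483, -0.2747,  0.0722]))
obj (array([375.8, 233.5]), np.float64(0.0684), [0.5011, -0.4], [49.7, 55.2], 18.8, array([ 0.5014, -0.3997,  0.0682]))
obj (array([341.3, 258.4]), np.float64(0.0707), [0.4284, -0.2896], [50.2, 52.2], 25.0, array([ 0.4278, -0.2902,  0.0705]))
knob [145.8 248.9] 58 [0.462  0.2887 0.1325] [0.4618 0.2833 0.153 ]
green [165.5 256. ] 20 [0.4402 0.2403 0.08  ] [0.441  0.2347 0.1127]
green [173.  256.5] 20 [0.4387 0.2174 0.08  ] [0.4393 0.2127 0.1048]
box ((499.1658935546875, 111.19304656982422), (177.27671813964844, 201.07485961914062), 89.64667510986328) 408
[(0.2144, 5), (0.2039, 51), (0.2008, 51), (0.1996, 
[... 484 characters left out ...]
, (0.0903, 5), (0.0867, 10), (0.0835, 11), (0.0803, 11), (0.0774, 8), (0.0736, 18), (0.0701, 23), (0.0679, 8), (0.0645, 12), (0.0612, 16), (0.0583, 11), (0.0554, 6), (0.0521, 10), (0.0487, 14), (0.0459, 8), (0.0424, 14), (0.0395, 10), (0.0361, 15), (0.0331, 12), (0.03, 11), (0.0256, 45), (0.0227, 40), (0.0207, 5), (0.0178, -2), (0.0145, 1)]
[(0.7055, 2), (0.7029, -2), (0.6986, 5), (0.6961, 0), (0.6863, 44), (0.6836, 41), (0.6828, 24), (0.6819, 8)] [(0.4192, 9), (0.4164, 15), (0.4132, 15), (0.4099, 11), (0.4068, 10), (0.4049, 38), (0.4019, 40), (0.3971, 4), (0.3937, 0), (0.3908, 4)]
outer wall fit [-0.00663554  0.02608335] -0.3801828333309654 [[0.66727823 0.0217044 ]
 [0.42018888 0.02330194]]
```

View pics/crop1.png

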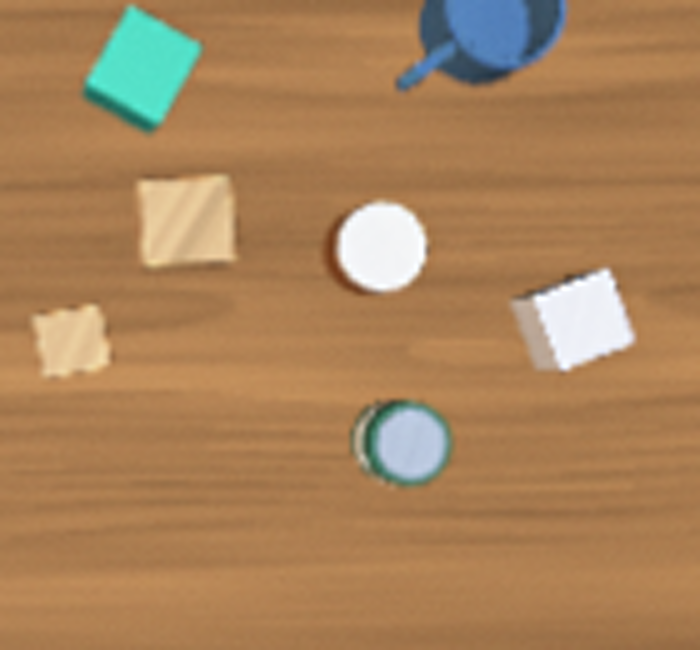

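View pics/crop2.png

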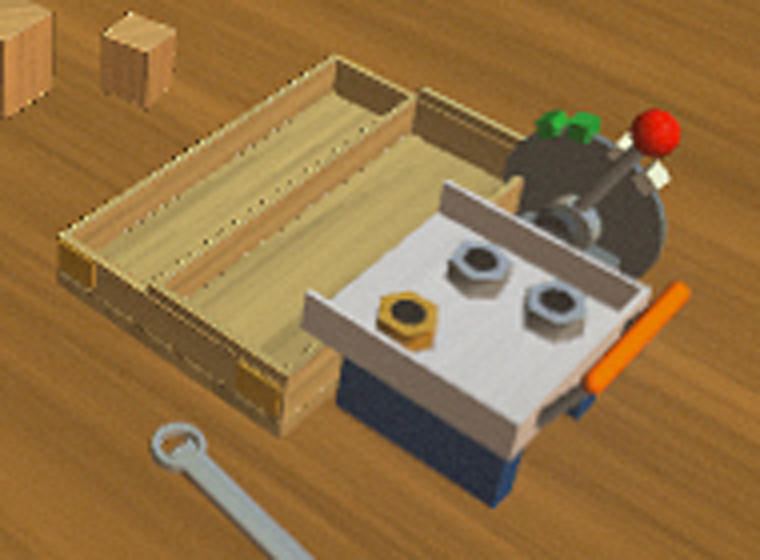

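Both crops confirm it. The larger pale block is at top-view (297,214), the white-lid jar at (336,219), the tin at (341,258) and the metal block at (376,233) (unscaled pixels). The tray holds three nuts. The bar is at about (390,253) in the full scene image.

```bash
cat > go.py <<'E'
# print slide (cm) and yaw to reach world target from commanded pose (approx measured)
import sys;from h import *
from scipy.spatial.transform import Rotation as Ro
def to(t,yaw=None,p=None,rpy=None):
    o=get_obs();p=o["tcp_pos"] if p is None else np.array(p);r=o["tool_rot"] if rpy is None else rpy
    R=Ro.from_euler("xyz",r,degrees=True).as_matrix()
    dy=None if yaw is None else (-(yaw-r[2])+180)%360-180
    return (R.T@(np.array(t)-p)*100).round(2),dy
E
python3 - <<'E'
from meas import *;from go import to;from station import tip_reach
print("tip",tip_reach if not callable(tip_reach) else tip_reach())
im=get_image("top");s=get_image("scene");P=cloud(im)
for b in blobs(im,P,.062,.1,(-.45,.03),(.4,.6)):print("obj",b[1:5])
def cent(im,hl,hh,smin,box):
    h=cv2.cvtColor(im["pixels"],cv2.COLOR_RGB2HSV);m=cv2.inRange(h,(hl,smin,110),(hh,255,255));k=np.zeros_like(m);x0,y0,x1,y1=box;k[y0:y1,x0:x1]=1;m=m*k
    n,l,st,c=cv2.connectedComponentsWithStats(m);i=1+np.argmax(st[1:,4]);return c[i],st[i]
def tri(a,b):
    o1,d1=rays(im,[a]);o2,d2=rays(s,[b]);d1,d2=d1[0],d2[0]
    t=np.linalg.lstsq(np.c_[d1,-d2],o2-o1,rcond=None)[0];p,q=o1+t[0]*d1,o2+t[1]*d2
    return ((p+q)/2).round(4),np.linalg.norm(p-q).round(4)
a,sa=cent(im,4,16,150,(115,180,138,230));b,sb=cent(s,4,16,190,(370,230,410,285));print("bar",a,sa,b,sb,tri(a,b),onplane(im,[a],.116))
a,sa=cent(im,0,4,150,(135,235,160,265));b,sb=cent(s,0,4,170,(370,180,410,225));print("knob",a,sa,b,sb,tri(a,b))
print(to([.54,.5,.25],180))
E
```

```text
tip 0.011
obj (np.float64(0.0703), [0.5655, -0.1584], [52.3, 56.6], 3.0)
obj (np.float64(0.0724), [0.549, -0.2747], [52.3, 51.9], 88.7)
obj (np.float64(0.0686), [0.5011, -0.401], [49.4, 51.9], 18.5)
obj (np.float64(0.071), [0.4277, -0.2898], [48.9, 52.1], 25.2)
bar [127.91925466 204.2484472 ] [125 188   6  35 161] [389.01421801 253.73459716] [376 240  27  29 211] (array([0.5939, 0.348 , 0.1177]), np.float64(0.0009)) [[0.59421575 0.34806497 0.116     ]]
knob [145.79365079 248.98412698] [142 245   9   9  63] [394.35802469 202.38271605] [390 198  10  11  81] (array([0.4615, 0.2865, 0.1449]), np.float64(0.0016))
(array([-38.16,   0.44,  -3.6 ]), np.float64(-15.966898173034963))
```

```bash
python3 -m pendant '[{"claw":0,"slide":[-12,-3,0.3],"yaw":-5},{"claw":0,"slide":[-24,-6,0.6],"yaw":-10},{"claw":0,"slide":[-36,-9.5,1],"yaw":-16},{"claw":0.3,"slide":[-47.5,-12.6,1.2],"yaw":-16},{"claw":0.3,"slide":[-47.5,-12.6,1.2],"yaw":-16},{"claw":0.3,"slide":[-47.5,-12.6,1.2],"yaw":-16},{"claw":0.3,"slide":[-47.5,-12.6,1.2],"yaw":-16},{"claw":0.3,"slide":[-47.5,-12.6,1.2],"yaw":-16},{"claw":0.3,"slide":[-47.5,-12.6,1.2],"yaw":-16},{"claw":0.3,"slide":[-47.5,-12.6,1.2],"yaw":-16},{"claw":0.3,"slide":[-47.5,-12.6,1.2],"yaw":-16},{"claw":0.3,"slide":[-47.5,-12.6,1.2],"yaw":-16}]'; python3 -c "
from go import *
print(get_obs()['tool_rot'],to([.594,.348,.125],180))"
```

```text
clock: 1.3
tcp_pos: [0.5973, 0.3456, 0.2021]
tool_rot: [-179.9, 0.1, 179.8]
contact_force: [0.7, -0.9, -0.4]
width: 0.0595
grasp_force: 0.0
[-1.79913481e+02  7.91234412e-02  1.79848617e+02] (array([0.34, 0.25, 7.71]), np.float64(-0.15138283310176348))
```

```bash
python3 -m pendant '[{"claw":0.55,"slide":[0.3,0.2,3],"yaw":0},{"claw":0.55,"slide":[0.3,0.2,6],"yaw":0},{"claw":0.55,"slide":[0.3,0.2,8.2],"yaw":0},{"claw":0.55,"slide":[0.3,0.2,9.1],"yaw":0},{"claw":0.8,"slide":[0.3,0.2,9.1],"yaw":0},{"claw":1,"slide":[0.3,0.2,9.1],"yaw":0},{"claw":1,"slide":[0.3,0.2,9.1],"yaw":0},{"claw":1,"slide":[0.3,0.2,9.1],"yaw":0},{"claw":1,"slide":[0.3,0.2,9.1],"yaw":0},{"claw":1,"slide":[0.3,0.2,9.1],"yaw":0}]'; python3 -c "
import numpy as np
# arc offsets of bar in world (y,z) cm
b=lambda t:np.array([14.2*np.cos(t)-5.6*np.sin(t),14.2*np.sin(t)+5.6*np.cos(t)])
for t in np.arange(.1,1.06,.1):print(round(t,2),(b(t)-b(0)).round(2))"
```

```text
clock: 2.13
tcp_pos: [0.5915, 0.3514, 0.1125]
tool_rot: [179.9, 0.1, -180.0]
contact_force: [0.2, -0.4, 0.3]
width: 0.0001
grasp_force: 0.0
0.1 [-0.63  1.39]
0.2 [-1.4   2.71]
0.3 [-2.29  3.95]
0.4 [-3.3   5.09]
0.5 [-4.42  6.12]
0.6 [-5.64  7.04]
0.7 [-6.95  7.83]
0.8 [-8.32  8.49]
0.9 [-9.76  9.  ]
1.0 [-11.24   9.37]
```

```bash
python3 - <<'E'
from h import *
a=get_image("top");save(a,"/tmp/a.png",(100,150,240,290),4)
b=get_image("scene");save(b,"/tmp/b.png",(300,130,440,270),4)
cv2.imwrite("pics/grab1.png",cv2.resize(np.hstack([cv2.imread("/tmp/a.png"),cv2.imread("/tmp/b.png")]),(800,400)))
E
```

```text
(no output)
```

View pics/grab1.png

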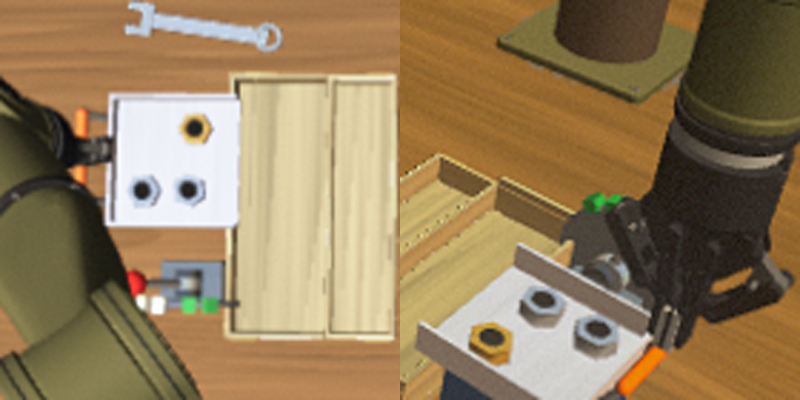

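The bar seems to lie outside (to the left of) the shut fingers: bar at col 81, finger edge at col 110. I'll check this by projection.

```bash
python3 - <<'E'
from h import *
o=get_obs();print(o["tcp_pos"],o["contact_force"],o["width"])
for n in("top","scene"):
    im=get_image(n);T=np.array(im["world_to_cam"]);P=cloud(im)
    def pj(p):
        q=T[:3,:3]@np.array(p)+T[:3,3];return cv2.projectPoints(np.array([[q[0],-q[1],-q[2]]]),np.zeros(3),np.zeros(3),K(im),np.array(im["D"],float))[0].ravel().round(1)
    t=o["tcp_pos"];print(n,"tip",pj(t-[0,0,.011]),"bar ends",pj([.549,.348,.117]),pj([.639,.348,.117]))
    h=cv2.cvtColor(im["pixels"],cv2.COLOR_RGB2HSV);m=cv2.inRange(h,(4,190,110),(16,255,255))
    m&=((P[:,:,2]>.1)&(P[:,:,1]>.3)&(P[:,:,1]<.4)&(P[:,:,0]>.5)).astype(np.uint8)*255
    ys,xs=np.where(m);print(len(xs),xs.min(),xs.max(),ys.min(),ys.max(),np.nanmedian(P[m>0],0),np.nanmin(P[m>0],0),np.nanmax(P[m>0],0))
    g=(P[:,:,2]>.09)&(P[:,:,2]<.14)&(abs(P[:,:,0]-.592)<.02)&(P[:,:,1]>.3)&(P[:,:,1]<.4)&(h[...,2]<110)
    if g.sum(): print("dark",g.sum(),np.nanmin(P[g],0),np.nanmax(P[g],0),np.nanmedian(P[g],0))
E
```

```text
[0.5912129  0.35120845 0.11191284] [-0.05862433  0.29802237 -0.3376354 ] -3.5877003757902296e-05
top tip [128.2 205.7] bar ends [127.6 219.4] [128.1 189.3]
17 128 129 189 213 [0.60223378 0.34348487 0.1212979 ] [0.56736837 0.31115812 0.11688349] [0.63875854 0.3453066  0.24750371]
scene tip [388.9 259.5] bar ends [398.6 243. ] [378.  265.7]
92 376 392 251 267 [0.61774421 0.3482576  0.12137219] [0.58978038 0.34244355 0.11530663] [0.6443727  0.35387629 0.13647467]
dark 18 [0.59684335 0.34039008 0.13350972] [0.60455402 0.36071132 0.13987592] [0.60172138 0.35003975 0.1374801 ]
```

```bash
python3 - <<'E'
from h import *
b=get_image("scene");save(b,"/tmp/b.png",(355,210,435,290),7)
a=get_image("top");save(a,"/tmp/a.png",(105,170,145,250),7)
cv2.imwrite("pics/grab2.png",np.hstack([cv2.imread("/tmp/b.png"),cv2.imread("/tmp/a.png")[:560]])[:,:800])
E
```

```text
(no output)
```

View pics/grab2.png

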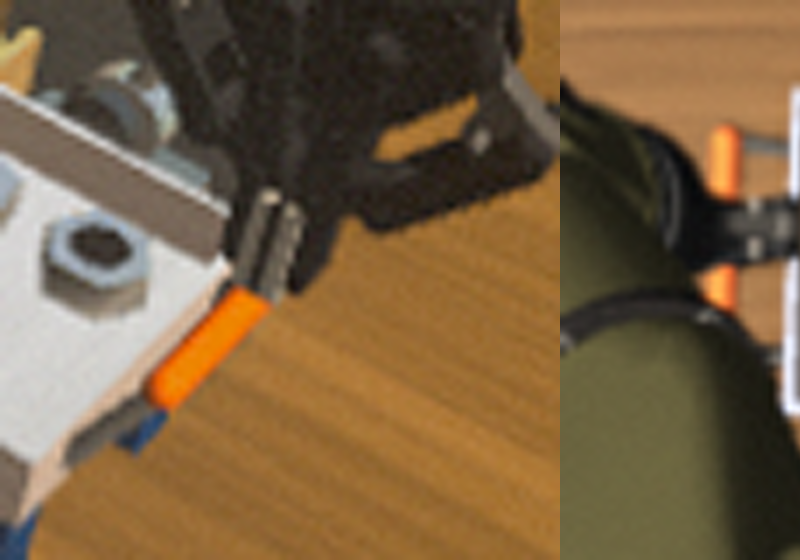

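```bash
python3 - <<'E'
from h import *
b=get_image("scene");o,d=rays(b,[[355+240/7,210+280/7],[355+272/7,210+297/7],[355+268/7,210+190/7],[355+292/7,210+200/7]])
for x in(.602,.6):print((o+d*((x-o[0])/d[:,0])[:,None]).round(4))
a=get_image("top");o,d=rays(a,[[105+140/7,200],[105+192/7,200],[105+235/7,200]])
for z in(.11,.13,.15,.19):print(z,(o+d*((z-o[2])/d[:,2])[:,None])[:,1].round(4))
P=cloud(b);print(P[242:256:2,388:398:2,:].round(3)[...,1:].tolist())
E
```

```text
[[0.602  0.349  0.1348]
 [0.602  0.359  0.1349]
 [0.602  0.3488 0.1697]
 [0.602  0.3559 0.1705]]
[[0.6    0.3484 0.133 ]
 [0.6    0.3585 0.1331]
 [0.6    0.3482 0.168 ]
 [0.6    0.3553 0.1688]]
0.11 [0.3589 0.336  0.3172]
0.13 [0.3534 0.3308 0.3123]
0.15 [0.3478 0.3256 0.3073]
0.19 [0.3367 0.3152 0.2974]
[[[0.341, 0.149], [0.346, 0.155], [0.349, 0.157], [0.353, 0.16], [0.357, 0.162]], [[0.342, 0.143], [0.347, 0.151], [0.35, 0.152], [0.354, 0.156], [0.357, 0.156]], [[0.343, 0.14], [0.348, 0.145], [0.352, 0.148], [0.355, 0.15], [0.358, 0.15]], [[0.346, 0.139], [0.35, 0.143], [0.352, 0.142], [0.357, 0.147], [0.36, 0.146]], [[0.347, 0.133], [0.35, 0.136], [0.354, 0.138], [0.358, 0.142], [0.36, 0.14]], [[0.346, 0.122], [0.349, 0.122], [0.356, 0.135], [0.359, 0.136], [0.323, 0.002]], [[0.349, 0.124], [0.351, 0.122], [0.354, 0.12], [0.323, 0.004], [0.327, 0.002]]]
```

The shut pads are visible at z≈0.134, about 33 mm higher than the pose reading plus the 11 mm tip length implies, so they closed above the bar. I'll open, lower and close to test that.

```bash
python3 -m pendant '[{"claw":0.5,"slide":[0,0,0],"yaw":0},{"claw":0.5,"slide":[0,0,0],"yaw":0},{"claw":0.5,"slide":[0,0,0],"yaw":0},{"claw":0.5,"slide":[0,0,1],"yaw":0},{"claw":0.5,"slide":[0,0,2],"yaw":0},{"claw":1,"slide":[0,0,2.2],"yaw":0},{"claw":1,"slide":[0,0,2.2],"yaw":0},{"claw":1,"slide":[0,0,2.2],"yaw":0},{"claw":1,"slide":[0,0,2.2],"yaw":0},{"claw":1,"slide":[0,0,2.2],"yaw":0},{"claw":1,"slide":[0,0,2.2],"yaw":0}]'
```

```text
clock: 3.45
tcp_pos: [0.5899, 0.3472, 0.0879]
tool_rot: [-179.6, -0.2, 179.9]
contact_force: [-1.7, -4.8, -3.1]
width: 0.0096
grasp_force: 58.4
```

```bash
python3 -m pendant '[{"claw":0.6,"slide":[0,0,0],"yaw":0},{"claw":0.6,"slide":[0,0,0],"yaw":0},{"claw":0.6,"slide":[0,0,0.9],"yaw":0},{"claw":0.6,"slide":[0,0,0.9],"yaw":0},{"claw":1,"slide":[0,0,0.9],"yaw":0},{"claw":1,"slide":[0,0,0.9],"yaw":0},{"claw":1,"slide":[0,0,0.9],"yaw":0},{"claw":1,"slide":[0,0,0.9],"yaw":0},{"claw":1,"slide":[0,0,0.9],"yaw":0}]'
```

```text
clock: 4.2
tcp_pos: [0.5906, 0.3471, 0.0801]
tool_rot: [-179.6, -0.1, 179.9]
contact_force: [-1.9, -5.0, 2.4]
width: 0.0099
grasp_force: 58.4
```

```bash
python3 -m pendant '[{"claw":1,"slide":[0,-0.3,-0.7],"yaw":0},{"claw":1,"slide":[0,-0.63,-1.39],"yaw":0},{"claw":1,"slide":[0,-1,-2],"yaw":0},{"claw":1,"slide":[0,-1.4,-2.7],"yaw":0},{"claw":1,"slide":[0,-1.84,-3.35],"yaw":0},{"claw":1,"slide":[0,-2.3,-3.95],"yaw":0},{"claw":1,"slide":[0,-2.8,-4.53],"yaw":0},{"claw":1,"slide":[0,-3.3,-5.1],"yaw":0},{"claw":1,"slide":[0,-3.85,-5.62],"yaw":0},{"claw":1,"slide":[0,-4.42,-6.12],"yaw":0},{"claw":1,"slide":[0,-5.02,-6.6],"yaw":0},{"claw":1,"slide":[0,-5.64,-7.04],"yaw":0}]'
```

```text
clock: 5.2
tcp_pos: [0.5899, 0.2946, 0.1509]
tool_rot: [180.0, -0.1, -179.9]
contact_force: [-2.4, -2.6, -11.1]
width: 0.0098
grasp_force: 58.2
```

```bash
python3 -m pendant '[{"claw":1,"slide":[0,-0.65,-0.4],"yaw":0},{"claw":1,"slide":[0,-1.31,-0.79],"yaw":0},{"claw":1,"slide":[0,-2,-1.13],"yaw":0},{"claw":1,"slide":[0,-2.68,-1.45],"yaw":0},{"claw":1,"slide":[0,-3.4,-1.72],"yaw":0},{"claw":1,"slide":[0,-4.12,-1.96],"yaw":0},{"claw":1,"slide":[0,-4.85,-2.16],"yaw":0},{"claw":1,"slide":[0,-5.6,-2.33],"yaw":0},{"claw":1,"slide":[0,-5.6,-2.33],"yaw":0},{"claw":1,"slide":[0,-5.6,-2.33],"yaw":0},{"claw":1,"slide":[0,-5.6,-2.33],"yaw":0},{"claw":1,"slide":[0,-5.6,-2.33],"yaw":0}]'; python3 - <<'E'
from h import *
a=get_image("top");save(a,"/tmp/a.png",(110,160,250,280),3)
b=get_image("scene");save(b,"/tmp/b.png",(230,150,430,320),2.12)
A,B=cv2.imread("/tmp/a.png"),cv2.imread("/tmp/b.png");h=min(len(A),len(B))
cv2.imwrite("pics/tip1.png",np.hstack([A[:h,:380],B[:h,:420]]))
E
```

```text
clock: 6.2
tcp_pos: [0.5893, 0.2438, 0.1766]
tool_rot: [179.6, -0.0, -179.8]
contact_force: [-8.5, 3.8, 2.0]
width: 0.0104
grasp_force: 58.6
```

View pics/tip1.png

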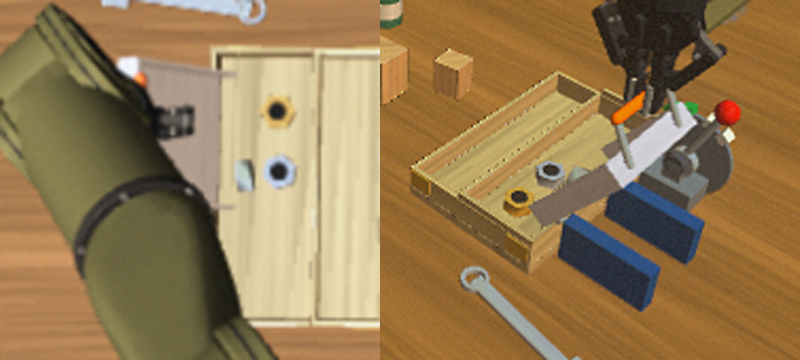

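Two nuts lie in the bin, at (278,110) and (280,172). The third, at (245,177), is partly under the tray lip and looks tilted. I'll wait, then lower part way and look again.

```bash
python3 -m pendant '[{"claw":1,"slide":[0,0,0],"yaw":0},{"claw":1,"slide":[0,0,0],"yaw":0},{"claw":1,"slide":[0,0,0],"yaw":0},{"claw":1,"slide":[0,0,0],"yaw":0},{"claw":1,"slide":[0,0.75,0.17],"yaw":0},{"claw":1,"slide":[0,1.48,0.37],"yaw":0},{"claw":1,"slide":[0,2.2,0.61],"yaw":0},{"claw":1,"slide":[0,2.92,0.88],"yaw":0},{"claw":1,"slide":[0,2.92,0.88],"yaw":0}]'; python3 - <<'E'
from h import *
a=get_image("top");save(a,"/tmp/a.png",(110,160,250,280),3)
b=get_image("scene");save(b,"/tmp/b.png",(260,190,400,300),3)
A,B=cv2.imread("/tmp/a.png"),cv2.imread("/tmp/b.png");h=min(len(A),len(B))
cv2.imwrite("pics/tip2.png",np.hstack([A[:h,:380],B[:h,:420]]))
P=cloud(a);print(P[(160+177//3)-3:(160+177//3)+4,110+245//3-5:110+245//3+6].round(3)[...,1:].tolist())
E
```

```text
clock: 7.05
tcp_pos: [0.5899, 0.2713, 0.167]
tool_rot: [179.8, 0.0, -179.8]
contact_force: [-6.1, 1.1, -0.2]
width: 0.01
grasp_force: 59.2
[[[0.188, 0.012], [0.185, 0.011], [0.177, 0.047], [0.175, 0.039], [0.17, 0.051], [0.168, 0.046], [0.164, 0.046], [0.161, 0.046], [0.162, 0.018], [0.159, 0.011], [0.156, 0.013]], [[0.188, 0.01], [0.185, 0.007], [0.176, 0.051], [0.173, 0.05], [0.17, 0.049], [0.167, 0.051], [0.165, 0.041], [0.161, 0.048], [0.161, 0.022], [0.16, 0.01], [0.155, 0.018]], [[0.188, 0.011], [0.184, 0.014], [0.176, 0.051], [0.173, 0.047], [0.17, 0.05], [0.167, 0.051], [0.164, 0.049], [0.161, 0.051], [0.161, 0.025], [nan, nan], [0.156, 0.014]], [[0.187, 0.016], [0.185, 0.011], [0.181, 0.013], [0.174, 0.046], [0.17, 0.05], [0.167, 0.048], [0.165, 0.044], [0.161, 0.047], [0.16, 0.03], [0.159, 0.015], [0.156, 0.013]], [[0.188, 0.014], [0.185, 0.011], [0.181, 0.017], [0.174, 0.041], [0.17, 0.05], [0.167, 0.05], [0.165, 0.043], [0.161, 0.046], [0.16, 0.034], [0.159, 0.014], [0.156, 0.014]], [[0.189, 0.007], [0.185, 0.012], [0.181, 0.017], [0.175, 0.04], [0.171, 0.04], [0.169, 0.037], [0.165, 0.039], [0.162, 0.039], [0.159, 0.036], [0.159, 0.013], [0.156, 0.011]], [[0.188, 0.012], [0.185, 0.01], [0.181, 0.016], [0.175, 0.04], [0.172, 0.038], [0.167, 0.05], [0.165, 0.039], [0.162, 0.042], [nan, nan], [0.159, 0.011], [0.156, 0.014]]]
```

View pics/tip2.png

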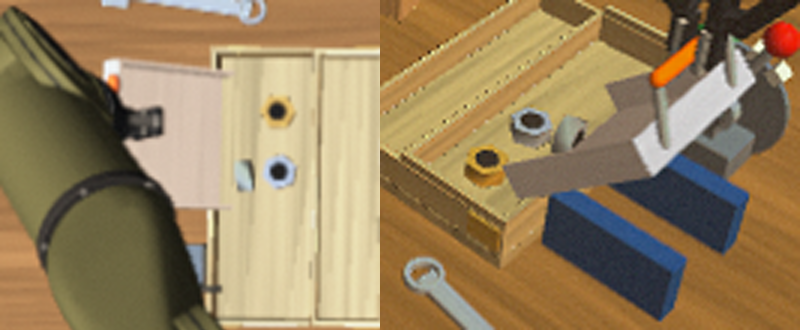

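All three nuts are in the bin: brass (278,110), steel (280,172), and a steel one standing on edge (245,177). Lowering the tray flat.

```bash
python3 -m pendant '[{"claw":1,"slide":[0,0.7,0.31],"yaw":0},{"claw":1,"slide":[0,1.37,0.66],"yaw":0},{"claw":1,"slide":[0,2.04,1.04],"yaw":0},{"claw":1,"slide":[0,2.68,1.45],"yaw":0},{"claw":1,"slide":[0,3.3,1.9],"yaw":0},{"claw":1,"slide":[0,3.9,2.37],"yaw":0},{"claw":1,"slide":[0,4.47,2.87],"yaw":0},{"claw":1,"slide":[0,5.02,3.4],"yaw":0},{"claw":1,"slide":[0,5.54,3.96],"yaw":0},{"claw":1,"slide":[0,6.03,4.54],"yaw":0},{"claw":1,"slide":[0,6.48,5.15],"yaw":0},{"claw":1,"slide":[0,6.92,5.78],"yaw":0}]'
python3 -m pendant '[{"claw":1,"slide":[0,0.4,0.65],"yaw":0},{"claw":1,"slide":[0,0.77,1.32],"yaw":0},{"claw":1,"slide":[0,1.1,2],"yaw":0},{"claw":1,"slide":[0,1.4,2.65],"yaw":0},{"claw":1,"slide":[0,1.4,2.65],"yaw":0},{"claw":0.5,"slide":[0,1.4,2.65],"yaw":0},{"claw":0.5,"slide":[0,1.4,2.65],"yaw":0},{"claw":0.5,"slide":[0,1.4,2.65],"yaw":0},{"claw":0.3,"slide":[0,1.4,-1],"yaw":0},{"claw":0.1,"slide":[0,1.4,-5],"yaw":0},{"claw":0,"slide":[0,1.4,-9],"yaw":0},{"claw":0,"slide":[0,1.4,-9],"yaw":0}]'
python3 -c "
from go import *
print(to([.566,-.158,.17],180))"
```

```text
clock: 8.15
tcp_pos: [0.5908, 0.3372, 0.1091]
tool_rot: [-180.0, 0.0, -179.9]
contact_force: [-6.2, -3.3, 0.5]
width: 0.0094
grasp_force: 58.7
clock: 9.15
tcp_pos: [0.5966, 0.3562, 0.2076]
tool_rot: [179.3, 0.9, -180.0]
contact_force: [1.0, 0.3, 1.3]
width: 0.085
grasp_force: 0.0
(array([  3.13, -51.46,   3.05]), np.float64(0.014229765028289876))
```

```bash
python3 -m pendant '[{"claw":0,"slide":[0.8,-12,0],"yaw":0},{"claw":0,"slide":[1.5,-25,0],"yaw":0},{"claw":0,"slide":[2.2,-38,1],"yaw":0},{"claw":0,"slide":[3,-51.4,2],"yaw":0},{"claw":0,"slide":[3,-51.4,3],"yaw":0},{"claw":0,"slide":[3,-51.4,3],"yaw":0},{"claw":0,"slide":[3,-51.4,3],"yaw":0},{"claw":0,"slide":[3,-51.4,3],"yaw":0},{"claw":0,"slide":[3,-51.4,3],"yaw":0},{"claw":0,"slide":[3,-51.4,3],"yaw":0},{"claw":0,"slide":[3,-51.4,3],"yaw":0},{"claw":0,"slide":[3,-51.4,3],"yaw":0}]'
python3 -m pendant '[{"claw":0,"slide":[0,0,0],"yaw":0},{"claw":0,"slide":[0,0,0],"yaw":0},{"claw":0,"slide":[0,0,0],"yaw":0}]'
python3 - <<'E'
from meas import *;from go import to
o=get_obs();print(o["tcp_pos"],o["tool_rot"]);s=get_image("scene");a=get_image("top");P=cloud(a)
save(s,"pics/w1.png",(200,110,300,210),6)
t=o["tcp_pos"]
for n,im in(("s",s),("t",a)):
    P_=cloud(im);m=(abs(P_[...,0]-t[0])<.06)&(abs(P_[...,1]-t[1])<.08)&(P_[...,2]>.09)&(P_[...,2]<.3)
    q=P_[m];print(n,len(q),np.percentile(q,[0,2,5,50,100],axis=0).round(3).tolist())
for b in blobs(a,P,.062,.1,(-.45,.2),(.4,.7)):print("obj",b[1:5])
E
```

```text
clock: 10.15
tcp_pos: [0.5639, -0.1489, 0.1691]
tool_rot: [180.0, 0.3, -179.9]
contact_force: [0.4, -0.2, 0.2]
width: 0.0852
grasp_force: 0.0
clock: 10.4
tcp_pos: [0.5636, -0.1463, 0.169]
tool_rot: [179.9, 0.2, -180.0]
contact_force: [1.2, 1.1, 0.3]
width: 0.0855
grasp_force: 0.0
[ 0.56361222 -0.14633778  0.16897104] [ 1.79926324e+02  1.70133663e-01 -1.79957437e+02]
s 1019 [[0.55, -0.221, 0.2], [0.553, -0.215, 0.206], [0.555, -0.211, 0.212], [0.573, -0.125, 0.268], [0.585, -0.07, 0.3]]
t 108 [[0.548, -0.115, 0.236], [0.549, -0.113, 0.247], [0.55, -0.111, 0.251], [0.56, -0.096, 0.269], [0.581, -0.072, 0.3]]
obj (np.float64(0.0814), [0.6769, -0.3404], [49.4, 105.8], 6.2)
obj (np.float64(0.0709), [0.6614, -0.1335], [50.8, 57.6], 58.4)
obj (np.float64(0.0657), [0.5924, 0.1958], [141.2, 12.5], 0.4)
obj (np.float64(0.0685), [0.5013, -0.4012], [49.4, 52.7], 18.8)
```

View pics/w1.png

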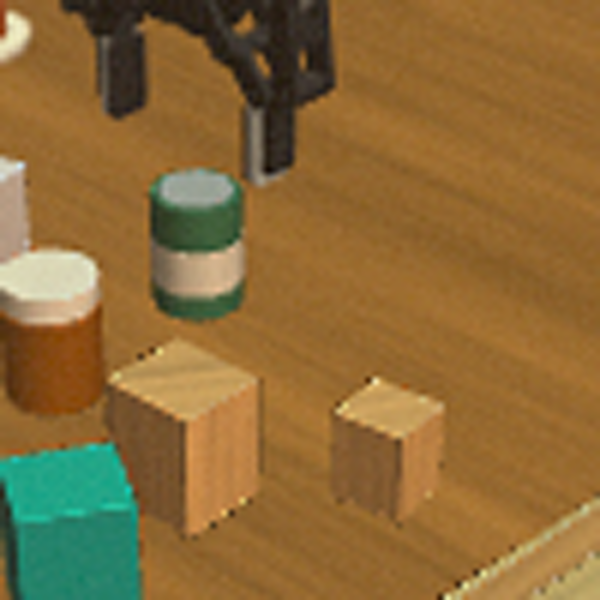

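```bash
cat > tool.py <<'E'
from h import *
def fingers(im=None,band=.03):
    o=get_obs();t=o["tcp_pos"];im=get_image("scene") if im is None else im
    P=cloud(im);m=(abs(P[...,0]-t[0])<.06)&(abs(P[...,1]-t[1])<.09)&(P[...,2]>t[2]-.01)&(P[...,2]<t[2]+.12)
    n,l,st,c=cv2.connectedComponentsWithStats((m&(P[...,2]<np.nanmin(P[m][:,2])+.045)).astype(np.uint8))
    print("tcp",t.round(4),o["tool_rot"].round(2),"w",round(o["width"],4))
    for i in range(1,n):
        if st[i,4]>12:
            q=P[l==i];print(st[i,4],"y",np.percentile(q[:,1],[3,97]).round(4),"x",np.percentile(q[:,0],[3,97]).round(4),"z",np.percentile(q[:,2],[0,3,10]).round(4))
if __name__=="__main__":fingers()
E
python3 tool.py; python3 tool.py|head -1
```

```text
tcp [ 0.5634 -0.1446  0.169 ] [ 1.7991e+02  1.2000e-01 -1.7978e+02] w 0.0856
126 y [-0.1974 -0.1855] x [0.5537 0.5762] z [0.2008 0.2033 0.2065]
113 y [-0.1008 -0.0861] x [0.5571 0.5759] z [0.2011 0.2019 0.2073]
tcp [ 0.5632 -0.1446  0.169 ] [ 1.7992e+02  1.0000e-01 -1.7976e+02] w 0.0852
```

```bash
python3 -m pendant '[{"claw":0,"slide":[-0.25,-1.4,3],"yaw":0},{"claw":0,"slide":[-0.25,-1.4,6],"yaw":0},{"claw":0,"slide":[-0.25,-1.4,9],"yaw":0},{"claw":0,"slide":[-0.25,-1.4,9],"yaw":0},{"claw":0,"slide":[-0.25,-1.4,9],"yaw":0},{"claw":0,"slide":[-0.25,-1.4,9],"yaw":0}]'
python3 tool.py
```

```text
clock: 11.1
tcp_pos: [0.566, -0.1602, 0.08]
tool_rot: [180.0, 0.1, -179.9]
contact_force: [-0.8, -0.5, 0.5]
width: 0.0852
grasp_force: 0.0
tcp [ 0.566  -0.1602  0.08  ] [ 1.7999e+02  1.3000e-01 -1.7989e+02] w 0.0852
169 y [-0.1816 -0.1297] x [0.5419 0.5909] z [0.0701 0.0701 0.0704]
```

```bash
python3 -m pendant '[{"claw":0,"slide":[0,0,3],"yaw":0},{"claw":0,"slide":[0,0.1,5.5],"yaw":0},{"claw":0,"slide":[0,0.1,7.2],"yaw":0},{"claw":0,"slide":[0,0.1,7.2],"yaw":0},{"claw":0.5,"slide":[0,0.1,7.2],"yaw":0},{"claw":0.8,"slide":[0,0.1,7.2],"yaw":0},{"claw":1,"slide":[0,0.1,7.2],"yaw":0},{"claw":1,"slide":[0,0.1,7.2],"yaw":0},{"claw":1,"slide":[0,0.1,7.2],"yaw":0}]'
```

```text
clock: 11.9
tcp_pos: [0.5667, -0.1601, 0.009]
tool_rot: [-180.0, 0.3, -180.0]
contact_force: [-0.4, 0.4, 6.4]
width: 0.0554
grasp_force: 63.9
```

```bash
python3 -m pendant '[{"claw":1,"slide":[0,0,-3],"yaw":0},{"claw":1,"slide":[0,0,-6],"yaw":0},{"claw":1,"slide":[0,3,-9],"yaw":0},{"claw":1,"slide":[-0.4,7,-9],"yaw":0},{"claw":1,"slide":[-0.8,11,-9],"yaw":0},{"claw":1,"slide":[-0.8,15,-9],"yaw":0},{"claw":1,"slide":[-0.8,19,-9],"yaw":0},{"claw":1,"slide":[-0.8,21.9,-9],"yaw":0},{"claw":1,"slide":[-0.8,21.9,-9],"yaw":0},{"claw":1,"slide":[-0.8,21.9,-9],"yaw":0},{"claw":1,"slide":[-0.8,21.9,-9],"yaw":0},{"claw":1,"slide":[-0.8,21.9,-9],"yaw":0}]'
python3 - <<'E'
from meas import *
o=get_obs();print(o["tcp_pos"],o["tool_rot"],o["width"])
s=get_image("scene");P=cloud(s);h=cv2.cvtColor(s["pixels"],cv2.COLOR_RGB2HSV);t=o["tcp_pos"]
m=(abs(P[...,0]-t[0])<.05)&(abs(P[...,1]-t[1])<.05)&(P[...,2]>.06)&(h[...,1]>60)
q=P[m];print(len(q),np.percentile(q,[1,99],axis=0).round(4))
E
```

```text
clock: 12.9
tcp_pos: [0.5727, 0.0566, 0.097]
tool_rot: [-179.9, 0.0, 179.9]
contact_force: [-0.3, -0.8, -1.1]
width: 0.0551
grasp_force: 64.3
[0.5727075  0.05663541 0.09700413] [-1.79910997e+02  2.32934470e-02  1.79873433e+02] 0.055091284782962595
6950 [[0.5347 0.015  0.0981]
 [0.6194 0.1044 0.5476]]
```

```bash
python3 -m pendant '[{"claw":1,"slide":[0,0.25,1],"yaw":0},{"claw":1,"slide":[0,0.25,2.5],"yaw":0},{"claw":1,"slide":[0,0.25,3.3],"yaw":0},{"claw":1,"slide":[0,0.25,3.3],"yaw":0},{"claw":1,"slide":[0,0.25,3.3],"yaw":0}]'
python3 -m pendant '[{"claw":1,"slide":[0,0,0.5],"yaw":0},{"claw":1,"slide":[0,0,1],"yaw":0},{"claw":1,"slide":[0,0,1.5],"yaw":0},{"claw":1,"slide":[0,0,2],"yaw":0},{"claw":1,"slide":[0,0,2],"yaw":0}]'
```

```text
clock: 13.37
tcp_pos: [0.572, 0.0609, 0.0629]
tool_rot: [-180.0, -0.1, 180.0]
contact_force: [0.7, 0.3, -1.5]
width: 0.0552
grasp_force: 64.3
clock: 13.78
tcp_pos: [0.5718, 0.0613, 0.0426]
tool_rot: [-180.0, -0.1, -180.0]
contact_force: [-0.2, -0.7, -1.2]
width: 0.0556
grasp_force: 64.3
```

```bash
python3 -m pendant '[{"claw":1,"slide":[0,-0.15,0.5],"yaw":0},{"claw":1,"slide":[0,-0.15,1],"yaw":0},{"claw":1,"slide":[0,-0.15,1.5],"yaw":0},{"claw":1,"slide":[0,-0.15,1.9],"yaw":0},{"claw":1,"slide":[0,-0.15,2.0],"yaw":0}]'
```

```text
clock: 14.2
tcp_pos: [0.572, 0.0599, 0.0227]
tool_rot: [-180.0, -0.1, -180.0]
contact_force: [-0.6, -0.6, -1.3]
width: 0.0554
grasp_force: 64.3
```

Release, raise and head to the jar (0.549, -0.275).

```bash
python3 -m pendant '[{"claw":0.7,"slide":[0,0,0.1],"yaw":0},{"claw":0.4,"slide":[0,0,0.1],"yaw":0},{"claw":0.1,"slide":[0,0,0],"yaw":0},{"claw":0,"slide":[0,0,0],"yaw":0},{"claw":0,"slide":[0,0,0],"yaw":0},{"claw":0,"slide":[0,0,-3],"yaw":0},{"claw":0,"slide":[0,0,-6],"yaw":0},{"claw":0,"slide":[0,0,-9],"yaw":0},{"claw":0,"slide":[0.5,-4,-9],"yaw":0},{"claw":0,"slide":[1,-8,-9],"yaw":0},{"claw":0,"slide":[1.5,-12,-9],"yaw":0},{"claw":0,"slide":[2.3,-16,-9],"yaw":0}]'
python3 -m pendant '[{"claw":0,"slide":[0,-6,0],"yaw":0},{"claw":0,"slide":[0,-12,0],"yaw":0},{"claw":0,"slide":[0,-17.6,0],"yaw":0},{"claw":0,"slide":[0,-17.6,0],"yaw":0},{"claw":0,"slide":[0,-17.6,0],"yaw":0},{"claw":0,"slide":[0,-17.6,0],"yaw":0},{"claw":0,"slide":[0,-17.6,0],"yaw":0},{"claw":0,"slide":[0,-17.6,0],"yaw":0}]'
python3 - <<'E'
from meas import *;from go import to
a=get_image("top");P=cloud(a)
for b in blobs(a,P,.062,.1,(-.45,.1),(.38,.7)):print("obj",b[1:5])
s=get_image("scene");P=cloud(s)
for b in blobs(s,P,.062,.1,(-.45,.1),(.38,.7)):print("sobj",b[1:5])
print(to([.549,-.275,.009],180))
E
```

```text
clock: 15.2
tcp_pos: [0.5501, -0.1017, 0.1143]
tool_rot: [-180.0, 0.1, -179.9]
contact_force: [0.6, -0.0, 0.4]
width: 0.0853
grasp_force: 0.0
clock: 15.87
tcp_pos: [0.5501, -0.274, 0.1137]
tool_rot: [179.9, 0.0, -179.9]
contact_force: [-0.1, 0.4, 0.1]
width: 0.0853
grasp_force: 0.0
obj (np.float64(0.0811), [0.6747, -0.3421], [98.2, 49.3], 89.8)
obj (np.float64(0.0706), [0.6613, -0.1341], [51.9, 56.7], 59.4)
obj (np.float64(0.0822), [0.5701, 0.0586], [57.1, 51.4], 89.9)
obj (np.float64(0.0713), [0.428, -0.2904], [48.9, 50.8], 25.2)
sobj (np.float64(0.0692), [0.5072, -0.3958], [59.0, 56.9], 18.3)
sobj (np.float64(0.0716), [0.4349, -0.2847], [62.2, 46.5], 45.5)
sobj (np.float64(0.0779), [0.6805, -0.3436], [132.8, 60.1], 80.7)
sobj (np.float64(0.0725), [0.5552, -0.2676], [67.7, 52.4], 50.4)
sobj (np.float64(0.0709), [0.6647, -0.1278], [63.3, 56.5], 60.6)
sobj (np.float64(0.0822), [0.5808, 0.0679], [72.6, 70.1], 0.9)
(array([ 0.13, -0.15, 10.48]), np.float64(0.21691928276823091))
```

```bash
python3 -m pendant '[{"claw":0,"slide":[0.1,-0.1,3],"yaw":0},{"claw":0,"slide":[0.1,-0.1,6],"yaw":0},{"claw":0,"slide":[0.1,-0.1,9],"yaw":0},{"claw":0,"slide":[0.1,-0.1,10.4],"yaw":0},{"claw":0,"slide":[0.1,-0.1,10.4],"yaw":0},{"claw":0.5,"slide":[0.1,-0.1,10.4],"yaw":0},{"claw":0.8,"slide":[0.1,-0.1,10.4],"yaw":0},{"claw":1,"slide":[0.1,-0.1,10.4],"yaw":0},{"claw":1,"slide":[0.1,-0.1,10.4],"yaw":0},{"claw":1,"slide":[0.1,-0.1,10.4],"yaw":0}]'
```

```text
clock: 16.8
tcp_pos: [0.5505, -0.2773, 0.0118]
tool_rot: [-180.0, 0.2, -180.0]
contact_force: [0.5, 1.2, 6.4]
width: 0.0526
grasp_force: 63.0
```

```bash
python3 -m pendant '[{"claw":1,"slide":[0,0,-3],"yaw":0},{"claw":1,"slide":[0,0,-6],"yaw":0},{"claw":1,"slide":[0,3,-9.6],"yaw":0},{"claw":1,"slide":[-2,7,-9.6],"yaw":0},{"claw":1,"slide":[-4,10.5,-9.6],"yaw":0},{"claw":1,"slide":[-6,14,-9.6],"yaw":0},{"claw":1,"slide":[-7.5,17.5,-9.6],"yaw":0},{"claw":1,"slide":[-8.9,21,-9.6],"yaw":0},{"claw":1,"slide":[-8.9,25,-9.6],"yaw":0},{"claw":1,"slide":[-8.9,29,-9.6],"yaw":0},{"claw":1,"slide":[-8.9,33,-9.6],"yaw":0},{"claw":1,"slide":[-8.9,33.6,-9.6],"yaw":0}]'
python3 -m pendant '[{"claw":1,"slide":[0,0,0],"yaw":0},{"claw":1,"slide":[0,0,0],"yaw":0},{"claw":1,"slide":[0,0,0],"yaw":0},{"claw":1,"slide":[0,0,0],"yaw":0}]'
```

```text
clock: 17.8
tcp_pos: [0.6365, 0.0724, 0.1065]
tool_rot: [179.4, 0.0, -179.3]
contact_force: [-0.2, 3.2, -2.8]
width: 0.0527
grasp_force: 65.0
clock: 18.13
tcp_pos: [0.6375, 0.0562, 0.1055]
tool_rot: [-179.9, -0.0, 179.9]
contact_force: [0.1, -0.6, -4.4]
width: 0.0529
grasp_force: 65.1
```

```bash
python3 -m pendant '[{"claw":1,"slide":[-0.15,0.25,2],"yaw":0},{"claw":1,"slide":[-0.15,0.25,3.5],"yaw":0},{"claw":1,"slide":[-0.15,0.25,4.5],"yaw":0},{"claw":1,"slide":[-0.15,0.25,5.2],"yaw":0},{"claw":1,"slide":[-0.15,0.25,5.8],"yaw":0},{"claw":1,"slide":[-0.15,0.25,5.8],"yaw":0}]'
python3 -m pendant '[{"claw":1,"slide":[0,0,0.6],"yaw":0},{"claw":1,"slide":[0,0,1.2],"yaw":0},{"claw":1,"slide":[0,0,1.8],"yaw":0},{"claw":1,"slide":[0,0,2.1],"yaw":0},{"claw":1,"slide":[0,0,2.2],"yaw":0},{"claw":1,"slide":[0,0,2.2],"yaw":0}]'
```

```text
clock: 18.63
tcp_pos: [0.6384, 0.0607, 0.0465]
tool_rot: [-180.0, -0.1, 180.0]
contact_force: [0.7, -0.2, -2.9]
width: 0.0531
grasp_force: 65.1
clock: 19.13
tcp_pos: [0.6388, 0.0615, 0.0253]
tool_rot: [-180.0, -0.0, -180.0]
contact_force: [-0.6, -0.1, -3.3]
width: 0.0528
grasp_force: 65.1
```

```bash
python3 -m pendant '[{"claw":0.7,"slide":[0,0,0.1],"yaw":0},{"claw":0.4,"slide":[0,0,0.1],"yaw":0},{"claw":0.1,"slide":[0,0,0],"yaw":0},{"claw":0,"slide":[0,0,0],"yaw":0},{"claw":0,"slide":[0,0,0],"yaw":0},{"claw":0,"slide":[0,0,-3],"yaw":0},{"claw":0,"slide":[0,0,-6],"yaw":0},{"claw":0,"slide":[0,0,-9.5],"yaw":0},{"claw":0,"slide":[2,-3.4,-9.5],"yaw":0},{"claw":0,"slide":[4,-6.8,-9.5],"yaw":0},{"claw":0,"slide":[6,-10.2,-9.5],"yaw":0},{"claw":0,"slide":[8,-13.6,-9.5],"yaw":0}]'
python3 -m pendant '[{"claw":0,"slide":[7,-11,0],"yaw":0},{"claw":0,"slide":[13,-21.5,0],"yaw":0},{"claw":0,"slide":[13,-21.5,0],"yaw":0},{"claw":0,"slide":[13,-21.5,0],"yaw":0},{"claw":0,"slide":[13,-21.5,0],"yaw":0},{"claw":0,"slide":[13,-21.5,0],"yaw":0},{"claw":0,"slide":[13,-21.5,0],"yaw":0},{"claw":0,"slide":[13,-21.5,0],"yaw":0},{"claw":0,"slide":[13,-21.5,0],"yaw":0}]'
cat > look.py <<'E'
from meas import *;from go import to
a=get_image("top");P=cloud(a)
for b in blobs(a,P,.062,.1,(-.45,.1),(.38,.7)):print("obj",b[1:5])
s=get_image("scene");P=cloud(s)
for b in blobs(s,P,.062,.1,(-.45,.1),(.38,.7)):print("sobj",b[1:5])
o=get_obs();print(o["tcp_pos"],o["tool_rot"])
E
python3 look.py
```

```text
clock: 20.13
tcp_pos: [0.5586, -0.0759, 0.1214]
tool_rot: [-180.0, 0.1, -179.9]
contact_force: [1.7, -0.8, -0.7]
width: 0.0851
grasp_force: 0.0
clock: 20.88
tcp_pos: [0.4299, -0.2896, 0.121]
tool_rot: [180.0, 0.1, 180.0]
contact_force: [-0.4, 0.1, 0.0]
width: 0.0853
grasp_force: 0.0
obj (np.float64(0.0809), [0.6778, -0.3404], [48.7, 106.7], 7.6)
obj (np.float64(0.0704), [0.661, -0.1339], [51.9, 57.4], 59.4)
obj (np.float64(0.0845), [0.6363, 0.0612], [51.4, 51.6], 89.5)
obj (np.float64(0.0823), [0.5701, 0.0585], [57.1, 51.4], 89.9)
obj (np.float64(0.0684), [0.5012, -0.4008], [49.4, 53.6], 18.8)
sobj (np.float64(0.0687), [0.5061, -0.3971], [57.6, 56.2], 18.4)
sobj (np.float64(0.0715), [0.4348, -0.2849], [62.3, 46.5], 45.5)
sobj (np.float64(0.078), [0.6803, -0.345], [129.6, 60.0], 80.7)
sobj (np.float64(0.0709), [0.6654, -0.1271], [64.7, 57.1], 59.1)
sobj (np.float64(0.0828), [0.6128, 0.0694], [136.0, 69.5], 2.2)
[ 0.4307228  -0.28800075  0.12094282] [ 1.79958181e+02  9.67944484e-02 -1.79806388e+02]
```

```bash
python3 -m pendant '[{"claw":0,"slide":[0.25,-0.2,3],"yaw":0},{"claw":0,"slide":[0.25,-0.2,6],"yaw":0},{"claw":0,"slide":[0.25,-0.2,9],"yaw":0},{"claw":0,"slide":[0.25,-0.2,11.1],"yaw":0},{"claw":0,"slide":[0.25,-0.2,11.1],"yaw":0},{"claw":0.5,"slide":[0.25,-0.2,11.1],"yaw":0},{"claw":0.8,"slide":[0.25,-0.2,11.1],"yaw":0},{"claw":1,"slide":[0.25,-0.2,11.1],"yaw":0},{"claw":1,"slide":[0.25,-0.2,11.1],"yaw":0},{"claw":1,"slide":[0.25,-0.2,11.1],"yaw":0}]'
```

```text
clock: 21.82
tcp_pos: [0.4282, -0.2917, 0.0113]
tool_rot: [-180.0, 0.2, -179.9]
contact_force: [-0.6, 1.6, 7.4]
width: 0.051
grasp_force: 62.3
```

```bash
python3 -m pendant '[{"claw":1,"slide":[0,0,-3],"yaw":0},{"claw":1,"slide":[0,0,-6],"yaw":0},{"claw":1,"slide":[0,3,-9.6],"yaw":0},{"claw":1,"slide":[-2,7,-9.6],"yaw":0},{"claw":1,"slide":[-4,10.5,-9.6],"yaw":0},{"claw":1,"slide":[-6,14,-9.6],"yaw":0},{"claw":1,"slide":[-7.7,17.5,-9.6],"yaw":0},{"claw":1,"slide":[-7.7,21.5,-9.6],"yaw":0},{"claw":1,"slide":[-7.7,25.5,-9.6],"yaw":0},{"claw":1,"slide":[-7.7,29,-9.6],"yaw":0},{"claw":1,"slide":[-7.7,33,-9.6],"yaw":0},{"claw":1,"slide":[-7.7,35.1,-9.6],"yaw":0}]'
python3 -m pendant '[{"claw":1,"slide":[0,0,0],"yaw":0},{"claw":1,"slide":[0,0,0],"yaw":0},{"claw":1,"slide":[0,0,0],"yaw":0},{"claw":1,"slide":[0,0,0],"yaw":0}]'
```

```text
clock: 22.82
tcp_pos: [0.5036, 0.0657, 0.1066]
tool_rot: [179.8, 0.1, -179.6]
contact_force: [0.7, 1.0, -1.6]
width: 0.0509
grasp_force: 63.7
clock: 23.15
tcp_pos: [0.5034, 0.0572, 0.1058]
tool_rot: [-179.9, -0.0, 179.9]
contact_force: [-0.1, -0.4, -2.5]
width: 0.0508
grasp_force: 63.7
```

Floor z is reached at a reading of about 0.024.

```bash
python3 -m pendant '[{"claw":1,"slide":[-0.15,0.1,2],"yaw":0},{"claw":1,"slide":[-0.15,0.1,3.5],"yaw":0},{"claw":1,"slide":[-0.15,0.1,4.5],"yaw":0},{"claw":1,"slide":[-0.15,0.1,5.2],"yaw":0},{"claw":1,"slide":[-0.15,0.1,5.8],"yaw":0},{"claw":1,"slide":[-0.15,0.1,5.8],"yaw":0}]'
python3 -m pendant '[{"claw":1,"slide":[0,0,0.6],"yaw":0},{"claw":1,"slide":[0,0,1.2],"yaw":0},{"claw":1,"slide":[0,0,1.8],"yaw":0},{"claw":1,"slide":[0,0,2.1],"yaw":0},{"claw":1,"slide":[0,0,2.2],"yaw":0},{"claw":1,"slide":[0,0,2.2],"yaw":0}]'
```

```text
clock: 23.65
tcp_pos: [0.5046, 0.0599, 0.0468]
tool_rot: [-180.0, -0.1, 180.0]
contact_force: [0.2, -0.2, -2.4]
width: 0.0511
grasp_force: 63.7
clock: 24.15
tcp_pos: [0.5048, 0.0604, 0.0253]
tool_rot: [-180.0, -0.0, -180.0]
contact_force: [-0.1, -0.5, -1.6]
width: 0.0507
grasp_force: 63.7
```

```bash
python3 -m pendant '[{"claw":0.7,"slide":[0,0,0.1],"yaw":0},{"claw":0.4,"slide":[0,0,0.1],"yaw":0},{"claw":0.1,"slide":[0,0,0],"yaw":0},{"claw":0,"slide":[0,0,0],"yaw":0},{"claw":0,"slide":[0,0,0],"yaw":0},{"claw":0,"slide":[0,0,-3],"yaw":0},{"claw":0,"slide":[0,0,-6],"yaw":0},{"claw":0,"slide":[0,0,-9.5],"yaw":0},{"claw":0,"slide":[0,-4,-9.5],"yaw":0},{"claw":0,"slide":[0,-8,-9.5],"yaw":0},{"claw":0,"slide":[0,-12,-9.5],"yaw":0},{"claw":0,"slide":[0.3,-16,-9.5],"yaw":0}]'
python3 -m pendant '[{"claw":0,"slide":[0,-12,0],"yaw":-6},{"claw":0,"slide":[0,-22,0],"yaw":-12},{"claw":0,"slide":[0,-30.1,0],"yaw":-18.8},{"claw":0,"slide":[0,-30.1,0],"yaw":-18.8},{"claw":0,"slide":[0,-30.1,0],"yaw":-18.8},{"claw":0,"slide":[0,-30.1,0],"yaw":-18.8},{"claw":0,"slide":[0,-30.1,0],"yaw":-18.8},{"claw":0,"slide":[0,-30.1,0],"yaw":-18.8},{"claw":0,"slide":[0,-30.1,0],"yaw":-18.8},{"claw":0,"slide":[0,-30.1,0],"yaw":-18.8},{"claw":0,"slide":[0,-30.1,0],"yaw":-18.8},{"claw":0,"slide":[0,-30.1,0],"yaw":-18.8}]'
python3 look.py; python3 -c "
from go import *
print(to([.5012,-.401,.01],198.8))"
```

```text
clock: 25.15
tcp_pos: [0.5027, -0.1013, 0.1212]
tool_rot: [-180.0, 0.1, -179.9]
contact_force: [0.5, 0.1, -0.1]
width: 0.0853
grasp_force: 0.0
clock: 26.15
tcp_pos: [0.503, -0.3981, 0.1208]
tool_rot: [179.9, 0.0, -161.0]
contact_force: [-0.9, -0.0, 0.9]
width: 0.0858
grasp_force: 0.0
obj (np.float64(0.082), [0.6746, -0.3418], [98.2, 49.3], 89.8)
obj (np.float64(0.0706), [0.6613, -0.1341], [51.9, 56.7], 59.4)
obj (np.float64(0.0844), [0.6363, 0.0612], [51.4, 51.6], 89.5)
obj (np.float64(0.0826), [0.57, 0.0585], [57.1, 51.4], 89.9)
obj (np.float64(0.0682), [0.516, -0.3945], [17.0, 52.0], 20.3)
obj (np.float64(0.0834), [0.5054, 0.0602], [48.0, 47.8], 89.6)
sobj (np.float64(0.0689), [0.5069, -0.3962], [59.1, 56.9], 18.4)
sobj (np.float64(0.0774), [0.6812, -0.3445], [132.9, 62.4], 80.7)
sobj (np.float64(0.0709), [0.665, -0.1275], [64.1, 56.8], 60.0)
sobj (np.float64(0.083), [0.5806, 0.0685], [202.5, 69.8], 2.2)
[ 0.50286114 -0.39872892  0.12081073] [ 1.79960103e+02  1.32823041e-02 -1.61006608e+02]
(array([ 0.23, -0.17, 11.08]), np.float64(0.1933922822591967))
```

```bash
python3 -m pendant '[{"claw":0,"slide":[0.2,-0.2,3],"yaw":0},{"claw":0,"slide":[0.2,-0.2,6],"yaw":0},{"claw":0,"slide":[0.2,-0.2,9],"yaw":0},{"claw":0,"slide":[0.2,-0.2,11.2],"yaw":0},{"claw":0,"slide":[0.2,-0.2,11.2],"yaw":0},{"claw":0.5,"slide":[0.2,-0.2,11.2],"yaw":0},{"claw":0.8,"slide":[0.2,-0.2,11.2],"yaw":0},{"claw":1,"slide":[0.2,-0.2,11.2],"yaw":0},{"claw":1,"slide":[0.2,-0.2,11.2],"yaw":0},{"claw":1,"slide":[0.2,-0.2,11.2],"yaw":0}]'; python3 -c "
from go import *
o=get_obs();t=o['tcp_pos'];print(t,o['tool_rot'],to([.443,.0595,t[2]],180))"
```

```text
clock: 27.08
tcp_pos: [0.5026, -0.4033, 0.0109]
tool_rot: [-179.9, 0.2, -161.2]
contact_force: [-1.4, 0.5, 7.0]
width: 0.0496
grasp_force: 63.8
[ 0.5025612  -0.40329583  0.01087793] [-1.79877105e+02  1.50639733e-01 -1.61163628e+02] (array([-9.3 , 45.72, -0.07]), np.float64(18.836371669561686))
```

```bash
python3 -m pendant '[{"claw":1,"slide":[0,0,-3],"yaw":0},{"claw":1,"slide":[0,0,-6],"yaw":0},{"claw":1,"slide":[-0.6,3,-9.6],"yaw":0},{"claw":1,"slide":[-1.4,7,-9.6],"yaw":5},{"claw":1,"slide":[-2.2,11,-9.6],"yaw":10},{"claw":1,"slide":[-3,15,-9.6],"yaw":14},{"claw":1,"slide":[-3.8,19,-9.6],"yaw":18.8},{"claw":1,"slide":[-4.7,23,-9.6],"yaw":18.8},{"claw":1,"slide":[-5.5,27,-9.6],"yaw":18.8},{"claw":1,"slide":[-6.3,31,-9.6],"yaw":18.8},{"claw":1,"slide":[-7.1,35,-9.6],"yaw":18.8},{"claw":1,"slide":[-7.9,39,-9.6],"yaw":18.8}]'
python3 -c "
from go import *
o=get_obs();t=o['tcp_pos'];print(t,o['tool_rot'],to([.443,.0595,t[2]],180))"
```

```text
clock: 28.08
tcp_pos: [0.4497, -0.0068, 0.1052]
tool_rot: [180.0, 0.1, -180.0]
contact_force: [0.7, 0.3, -3.7]
width: 0.0496
grasp_force: 65.1
[ 0.44972165 -0.00675642  0.10516826] [ 1.79986175e+02  7.50609948e-02 -1.79989016e+02] (array([0.67, 6.63, 0.  ]), np.float64(0.010984266679429311))
```

```bash
python3 -m pendant '[{"claw":1,"slide":[0.3,3,0],"yaw":0},{"claw":1,"slide":[0.6,6.6,0],"yaw":0},{"claw":1,"slide":[0.6,6.6,0],"yaw":0},{"claw":1,"slide":[0.6,6.6,0],"yaw":0},{"claw":1,"slide":[0.6,6.6,0],"yaw":0},{"claw":1,"slide":[0.6,6.6,2],"yaw":0},{"claw":1,"slide":[0.6,6.6,4],"yaw":0},{"claw":1,"slide":[0.6,6.6,5],"yaw":0},{"claw":1,"slide":[0.6,6.6,5.5],"yaw":0},{"claw":1,"slide":[0.6,6.6,5.5],"yaw":0}]'
```

```text
clock: 28.92
tcp_pos: [0.4436, 0.0559, 0.0489]
tool_rot: [-179.9, -0.1, 179.9]
contact_force: [0.1, -0.1, -3.1]
width: 0.0494
grasp_force: 64.9
```

```bash
python3 -m pendant '[{"claw":1,"slide":[0,0,0.6],"yaw":0},{"claw":1,"slide":[0,0,1.2],"yaw":0},{"claw":1,"slide":[0,0,1.8],"yaw":0},{"claw":1,"slide":[0,0,2.3],"yaw":0},{"claw":1,"slide":[0,0,2.5],"yaw":0},{"claw":1,"slide":[0,0,2.5],"yaw":0}]'
```

```text
clock: 29.42
tcp_pos: [0.4436, 0.0575, 0.0241]
tool_rot: [-180.0, -0.0, -180.0]
contact_force: [0.5, 0.0, -4.2]
width: 0.0492
grasp_force: 65.1
```

```bash
python3 -m pendant '[{"claw":0.7,"slide":[0,0,0.1],"yaw":0},{"claw":0.4,"slide":[0,0,0.1],"yaw":0},{"claw":0.1,"slide":[0,0,0],"yaw":0},{"claw":0,"slide":[0,0,0],"yaw":0},{"claw":0,"slide":[0,0,0],"yaw":0},{"claw":0,"slide":[0,0,-3],"yaw":0},{"claw":0,"slide":[0,0,-6],"yaw":0},{"claw":0,"slide":[0,0,-9.5],"yaw":0},{"claw":0,"slide":[0,-4,-12],"yaw":0},{"claw":0,"slide":[0,-8,-14],"yaw":0},{"claw":0,"slide":[0,-12,-14],"yaw":0},{"claw":0,"slide":[0,-15,-14],"yaw":0}]'
python3 -m pendant '[{"claw":0,"slide":[0,-7,0],"yaw":0},{"claw":0,"slide":[0,-7,0],"yaw":0},{"claw":0,"slide":[0,-7,0],"yaw":0},{"claw":0,"slide":[0,-7,0],"yaw":0}]'
python3 look.py; python3 - <<'E'
from meas import *
im=get_image("top");s=get_image("scene")
save(im,"/tmp/a.png",(115,165,245,275),3);save(s,"/tmp/b.png",(235,160,415,300),2.36)
A,B=cv2.imread("/tmp/a.png"),cv2.imread("/tmp/b.png");h=330
cv2.imwrite("pics/box.png",np.hstack([A[:h,:385],B[:h,:415]]))
def cent(im,lo,hi,box):
    h=cv2.cvtColor(im["pixels"],cv2.COLOR_RGB2HSV);m=cv2.inRange(h,lo,hi);k=np.zeros_like(m);x0,y0,x1,y1=box;k[y0:y1,x0:x1]=1;m=m*k
    n,l,st,c=cv2.connectedComponentsWithStats(m);return [(c[i],st[i,4]) for i in np.argsort(-st[1:,4])[:2]+1]
def tri(a,b):
    o1,d1=rays(im,[a]);o2,d2=rays(s,[b]);d1,d2=d1[0],d2[0]
    t=np.linalg.lstsq(np.c_[d1,-d2],o2-o1,rcond=None)[0];p,q=o1+t[0]*d1,o2+t[1]*d2
    return ((p+q)/2).round(4),np.linalg.norm(p-q).round(4)
a=cent(im,(0,150,110),(4,255,255),(135,235,160,265));b=cent(s,(0,170,110),(4,255,255),(370,180,410,225))
print("knob",a,b,tri(a[0][0],b[0][0]))
g=cent(im,(50,100,40),(75,255,255),(150,240,190,270));gs=cent(s,(50,150,40),(75,255,255),(355,185,400,225))
print(g,gs)
for p in g:
  for q in gs: print(tri(p[0],q[0]))
w=cent(im,(0,0,200),(180,40,255),(140,248,165,265));ws=cent(s,(0,0,190),(180,60,255),(380,198,405,225));print(w,ws)
for p in w:
  for q in ws: print("white",tri(p[0],q[0]))
P=cloud(im);Q=cloud(s)
for n,C in(("t",P),("s",Q)):
  m=(C[...,0]>.42)&(C[...,0]<.5)&(C[...,1]>.21)&(C[...,1]<.32)&(C[...,2]>.04)
  for lo in(.04,.06,.08,.1,.12,.14):
    q=C[m&(C[...,2]>lo)&(C[...,2]<lo+.02)]
    if len(q):print(n,lo,len(q),np.percentile(q[:,:2],[5,50,95],axis=0).round(3).tolist())
E
```

```text
clock: 30.42
tcp_pos: [0.4445, -0.0952, 0.1664]
tool_rot: [-179.9, 0.2, 180.0]
contact_force: [1.0, 0.6, -0.4]
width: 0.085
grasp_force: 0.0
clock: 30.75
tcp_pos: [0.4434, -0.1645, 0.1646]
tool_rot: [-180.0, 0.0, 179.7]
contact_force: [0.3, 0.9, -1.0]
width: 0.085
grasp_force: 0.0
obj (np.float64(0.0814), [0.6777, -0.34], [48.7, 107.1], 7.6)
obj (np.float64(0.0706), [0.6612, -0.134], [51.9, 57.0], 59.7)
obj (np.float64(0.0842), [0.6363, 0.0612], [51.4, 51.6], 89.5)
obj (np.float64(0.0823), [0.5701, 0.0586], [57.1, 51.4], 89.9)
obj (np.float64(0.083), [0.5054, 0.0588], [51.0, 47.9], 89.6)
obj (np.float64(0.0798), [0.4441, 0.0578], [48.0, 44.8], 89.6)
sobj (np.float64(0.0779), [0.6816, -0.3438], [132.8, 62.4], 80.7)
sobj (np.float64(0.0822), [0.5513, 0.0671], [259.6, 70.0], 1.5)
sobj (np.float64(0.071), [0.6652, -0.1275], [63.4, 57.1], 59.1)
[ 0.44395716 -0.16134384  0.16468302] [ 1.79947461e+02  8.83932336e-03 -1.79902294e+02]
knob [(array([145.85483871, 248.85483871]), np.int32(62))] [(array([394.3902439 , 202.43902439]), np.int32(82))] (array([0.4618, 0.2865, 0.1449]), np.float64(0.
[... 850 characters left out ...]
04 21 [[0.449, 0.221], [0.458, 0.236], [0.473, 0.26]]
t 0.06 70 [[0.443, 0.235], [0.461, 0.247], [0.475, 0.262]]
t 0.08 32 [[0.435, 0.216], [0.444, 0.259], [0.464, 0.29]]
t 0.1 120 [[0.432, 0.213], [0.441, 0.255], [0.462, 0.282]]
t 0.12 9 [[0.454, 0.27], [0.462, 0.273], [0.465, 0.284]]
t 0.14 66 [[0.453, 0.273], [0.462, 0.283], [0.473, 0.296]]
s 0.04 223 [[0.442, 0.216], [0.445, 0.266], [0.478, 0.3]]
s 0.06 300 [[0.442, 0.218], [0.445, 0.256], [0.475, 0.297]]
s 0.08 217 [[0.441, 0.214], [0.445, 0.253], [0.467, 0.291]]
s 0.1 172 [[0.434, 0.216], [0.446, 0.248], [0.467, 0.285]]
s 0.12 29 [[0.463, 0.273], [0.468, 0.281], [0.475, 0.296]]
s 0.14 111 [[0.459, 0.276], [0.47, 0.288], [0.477, 0.298]]
```

View pics/box.png

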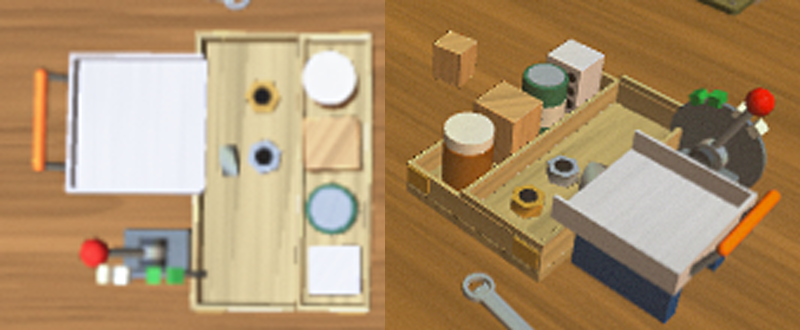

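The box shows wood (333,143), jar, tin and metal upright in the slot, three nuts in the bin, and the tray flat and empty. Now for the lever geometry, from the mark pairs and the knob.

```bash
python3 - <<'E'
from meas import *
im=get_image("top");s=get_image("scene")
px=np.array([[368.3,201],[376.5,201.5],[386.3,206.3],[394.3,214.3]])
o,d=rays(s,px)
for x in(.440,.446,.45):print(x,(o+d*((x-o[0])/d[:,0])[:,None])[:,1:].round(4).tolist())
o,d=rays(im,[[173,256],[165.7,255.9],[154.7,256.4],[148.9,256]])
for z in(.1,.11,.12):print(z,(o+d*((z-o[2])/d[:,2])[:,None])[:,:2].round(4).tolist())
for n,I in(("s",s),("t",im)):
    C=cloud(I);h=cv2.cvtColor(I["pixels"],cv2.COLOR_RGB2HSV)
    r=cv2.inRange(h,(0,150,110),(4,255,255))>0
    q=C[r&(abs(C[...,0]-.46)<.04)&(abs(C[...,1]-.28)<.04)];q=q[q[:,2]>.1]
    A=np.c_[2*q,np.ones(len(q))];c=np.linalg.lstsq(A,(q**2).sum(1),rcond=None)[0];print(n,"sphere",len(q),c[:3].round(4),np.sqrt(c[3]+c[:3]@c[:3]).round(4),np.percentile(q,[2,98],axis=0).round(4).tolist())
    # grey lever/hub/base: unsaturated points
    g=(C[...,0]>.448)&(C[...,0]<.48)&(C[...,1]>.2)&(C[...,1]<.3)&(C[...,2]>.03)&(C[...,2]<.13)&(h[...,1]<90)
    q=C[g]
    for lo in np.arange(.03,.13,.01):
        k=q[(q[:,2]>lo)&(q[:,2]<=lo+.01)]
        if len(k)>2:print(n,round(lo,2),len(k),k.mean(0).round(4),np.percentile(k[:,1],[5,95]).round(4))
E
```

```text
0.44 [[0.217, 0.1], [0.2378, 0.1096], [0.2645, 0.1092], [0.2886, 0.0979]]
0.446 [[0.2194, 0.1046], [0.24, 0.1141], [0.2665, 0.1137], [0.2904, 0.1025]]
0.45 [[0.221, 0.1076], [0.2415, 0.1171], [0.2679, 0.1167], [0.2916, 0.1055]]
0.1 [[0.4407, 0.214], [0.441, 0.2359], [0.4395, 0.2691], [0.4406, 0.2866]]
0.11 [[0.4409, 0.2123], [0.4412, 0.234], [0.4397, 0.267], [0.4409, 0.2844]]
0.12 [[0.4411, 0.2106], [0.4414, 0.2322], [0.4399, 0.2648], [0.4411, 0.2822]]
s sphere 78 [0.4645 0.2867 0.1455] 0.0115 [[0.4585, 0.2788, 0.1402], [0.4768, 0.2986, 0.1568]]
s 0.03 18 [0.4529 0.2621 0.0318] [0.2177 0.2793]
s 0.04 13 [0.4677 0.2639 0.0468] [0.259  0.2682]
s 0.05 55 [0.4728 0.2536 0.0551] [0.2356 0.2674]
s 0.06 78 [0.4684 0.2502 0.0646] [0.2375 0.2647]
s 0.07 17 [0.4656 0.2548 0.0741] [0.2472 0.2609]
s 0.08 15 [0.467  0.2603 0.0854] [0.2554 0.2656]
s 0.09 25 [0.4592 0.2725 0.0959] [0.26   0.2891]
s 0.1 26 [0.461  0.2703 0.1052] [0.2602 0.2849]
s 0.11 19 [0.4641 0.272  0.1153] [0.2621 0.278 ]
s 0.12 15 [0.4663 0.2773 0.1249] [0.2732 0.2813]
t sphere 60 [0.4619 0.2842 0.1482] 0.0111 [[0.4503, 0.272, 0.1458], [0.4733, 0.2956, 0.1603]]
t 0.03 66 [0.4653 0.2412 0.0329] [0.2137 0.2765]
t 0.04 7 [0.461  0.2083 0.0482] [0.202  0.2265]
t 0.05 33 [0.4626 0.233  0.0555] [0.2006 0.259 ]
t 0.06 46 [0.4623 0.2445 0.0652] [0.2361 0.2532]
t 0.07 12 [0.4615 0.2485 0.0732] [0.2403 0.2554]
t 0.08 6 [0.4623 0.2557 0.0845] [0.2539 0.2582]
t 0.09 5 [0.4602 0.2591 0.097 ] [0.2566 0.2621]
t 0.1 8 [0.4618 0.2636 0.104 ] [0.2598 0.2671]
t 0.11 4 [0.4615 0.2677 0.1131] [0.2655 0.2689]
t 0.12 6 [0.4616 0.2708 0.1229] [0.2698 0.2723]
```

```bash
python3 -m pendant '[{"claw":0.3,"slide":[0,4,-3.5],"yaw":0},{"claw":0.3,"slide":[-0.5,8,-3.5],"yaw":0},{"claw":0.3,"slide":[-1,12,-3.5],"yaw":0},{"claw":0.3,"slide":[-1.8,16,-3.5],"yaw":0},{"claw":0.3,"slide":[-1.8,20,-3.5],"yaw":0},{"claw":0.3,"slide":[-1.8,24,-3.5],"yaw":0},{"claw":0.3,"slide":[-1.8,28,-3.5],"yaw":0},{"claw":0.3,"slide":[-1.8,32,-3.5],"yaw":0},{"claw":0.3,"slide":[-1.8,36,-3.5],"yaw":0},{"claw":0.3,"slide":[-1.8,40,-3.5],"yaw":0},{"claw":0.3,"slide":[-1.8,44,-3.5],"yaw":0},{"claw":0.3,"slide":[-1.8,44.8,-3.5],"yaw":0}]'
python3 -m pendant '[{"claw":0.3,"slide":[0,0,0],"yaw":0},{"claw":0.3,"slide":[0,0,0],"yaw":0},{"claw":0.3,"slide":[0,0,0],"yaw":0},{"claw":0.3,"slide":[0,0,0],"yaw":0}]'
python3 tool.py
```

```text
clock: 32.05
tcp_pos: [0.4594, 0.2961, 0.2003]
tool_rot: [179.5, 0.0, -179.3]
contact_force: [0.4, 1.1, 0.5]
width: 0.0595
grasp_force: 0.0
clock: 32.38
tcp_pos: [0.462, 0.2833, 0.1995]
tool_rot: [-179.9, -0.0, 179.9]
contact_force: [-1.0, -0.5, -0.2]
width: 0.0602
grasp_force: 0.0
tcp [0.462  0.2833 0.1995] [-1.7990e+02 -2.0000e-02  1.7989e+02] w 0.0602
154 y [0.24   0.2543] x [0.4539 0.4746] z [0.2229 0.2267 0.23  ]
141 y [0.3135 0.3275] x [0.4583 0.4752] z [0.2252 0.2278 0.2318]
```

```bash
python3 -m pendant '[{"claw":0.3,"slide":[0,0.25,3],"yaw":0},{"claw":0.3,"slide":[0,0.25,6],"yaw":0},{"claw":0.3,"slide":[0,0.25,8],"yaw":0},{"claw":0.3,"slide":[0,0.25,8.7],"yaw":0},{"claw":0.3,"slide":[0,0.25,8.7],"yaw":0},{"claw":0.6,"slide":[0,0.25,8.7],"yaw":0},{"claw":0.8,"slide":[0,0.25,8.7],"yaw":0},{"claw":1,"slide":[0,0.25,8.7],"yaw":0},{"claw":1,"slide":[0,0.25,8.7],"yaw":0},{"claw":1,"slide":[0,0.25,8.7],"yaw":0}]'
```

```text
clock: 33.27
tcp_pos: [0.4627, 0.2886, 0.114]
tool_rot: [179.9, 0.1, -180.0]
contact_force: [-0.1, -0.4, 5.7]
width: 0.0249
grasp_force: 58.7
```

```bash
python3 -m pendant '[{"claw":1,"slide":[0,-0.7,-0.25],"yaw":0},{"claw":1,"slide":[0,-1.4,-0.44],"yaw":0},{"claw":1,"slide":[0,-2.1,-0.6],"yaw":0},{"claw":1,"slide":[0,-2.86,-0.7],"yaw":0},{"claw":1,"slide":[0,-3.86,-0.75],"yaw":0},{"claw":1,"slide":[0,-4.86,-0.7],"yaw":0},{"claw":1,"slide":[0,-5.85,-0.55],"yaw":0},{"claw":1,"slide":[0,-6.8,-0.3],"yaw":0},{"claw":1,"slide":[0,-7.4,-0.1],"yaw":0},{"claw":1,"slide":[0,-7.7,0],"yaw":0},{"claw":1,"slide":[0,-7.7,0],"yaw":0},{"claw":1,"slide":[0,-7.7,0],"yaw":0}]'
python3 - <<'E'
from meas import *
o=get_obs();print(o["tcp_pos"])
s=get_image("scene");C=cloud(s);h=cv2.cvtColor(s["pixels"],cv2.COLOR_RGB2HSV)
save(s,"pics/lev.png",(330,150,430,240),6)
g=(C[...,0]>.455)&(C[...,0]<.48)&(C[...,1]>.18)&(C[...,1]<.3)&(C[...,2]>.03)&(C[...,2]<.14);q=C[g]
for lo in np.arange(.06,.14,.01):
    k=q[(q[:,2]>lo)&(q[:,2]<=lo+.01)]
    if len(k)>2:print(round(lo,2),len(k),k.mean(0).round(4),np.percentile(k[:,1],[5,95]).round(4))
E
```

```text
clock: 34.27
tcp_pos: [0.4618, 0.21, 0.1125]
tool_rot: [-179.9, -0.0, 180.0]
contact_force: [2.8, -1.3, 2.3]
width: 0.0247
grasp_force: 67.1
[0.46178598 0.20996708 0.11247856]
0.06 69 [0.4688 0.2505 0.0645] [0.2361 0.2649]
0.07 40 [0.4645 0.2463 0.0733] [0.2339 0.2586]
0.08 17 [0.4652 0.2345 0.0861] [0.2296 0.238 ]
0.09 13 [0.4659 0.2312 0.0953] [0.2269 0.2351]
0.1 20 [0.4654 0.2271 0.1051] [0.2209 0.2317]
0.11 15 [0.4651 0.2236 0.1152] [0.2191 0.2277]
0.12 10 [0.4667 0.2204 0.1246] [0.2169 0.2235]
0.13 33 [0.4704 0.2144 0.1363] [0.1941 0.2297]
```

View pics/lev.png

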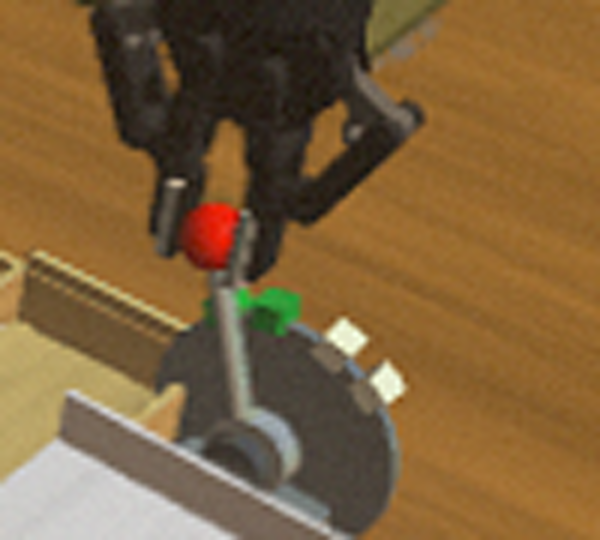

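The rod now leans over the box and passes by the green pair: knob (213,237), greens (225-270,305), rod line at y≈0.227 where r=60 mm, with the green middle at ≈0.226. I'll release, rise and measure.

```bash
python3 -m pendant '[{"claw":0.75,"slide":[0,0,0],"yaw":0},{"claw":0.55,"slide":[0,0,0],"yaw":0},{"claw":0.3,"slide":[0,0,0],"yaw":0},{"claw":0.3,"slide":[0,0,0],"yaw":0},{"claw":0.3,"slide":[0,0,-2],"yaw":0},{"claw":0.3,"slide":[0,0,-5],"yaw":0},{"claw":0.3,"slide":[0,0,-8],"yaw":0},{"claw":0.3,"slide":[0,-2,-10],"yaw":0},{"claw":0.3,"slide":[0,-6,-10],"yaw":0},{"claw":0.3,"slide":[0,-10,-10],"yaw":0},{"claw":0.3,"slide":[0,-14,-10],"yaw":0},{"claw":0.3,"slide":[0,-18,-10],"yaw":0}]'
python3 -m pendant '[{"claw":0.3,"slide":[0,-12,0],"yaw":0},{"claw":0.3,"slide":[0,-24,0],"yaw":0},{"claw":0.3,"slide":[0,-24,0],"yaw":0},{"claw":0.3,"slide":[0,-24,0],"yaw":0},{"claw":0.3,"slide":[0,-24,0],"yaw":0},{"claw":0.3,"slide":[0,-24,0],"yaw":0},{"claw":0.3,"slide":[0,-24,0],"yaw":0},{"claw":0.3,"slide":[0,-24,0],"yaw":0}]'
python3 - <<'E'
from meas import *
im=get_image("top");s=get_image("scene")
save(im,"/tmp/a.png",(115,165,245,275),3);save(s,"/tmp/b.png",(325,165,415,245),4.6)
A,B=cv2.imread("/tmp/a.png"),cv2.imread("/tmp/b.png");h=330
cv2.imwrite("pics/final.png",np.hstack([A[:h,:385],B[:h,:415]]))
def cent(im,box):
    h=cv2.cvtColor(im["pixels"],cv2.COLOR_RGB2HSV);m=cv2.inRange(h,(0,150,110),(4,255,255));k=np.zeros_like(m);x0,y0,x1,y1=box;k[y0:y1,x0:x1]=1;m=m*k
    n,l,st,c=cv2.connectedComponentsWithStats(m);i=1+np.argmax(st[1:,4]);return c[i]
a=cent(im,(135,230,195,265));b=cent(s,(345,170,410,225))
o1,d1=rays(im,[a]);o2,d2=rays(s,[b]);d1,d2=d1[0],d2[0]
t=np.linalg.lstsq(np.c_[d1,-d2],o2-o1,rcond=None)[0];print("knob",a,b,o1+t[0]*d1,o2+t[1]*d2)
for n,I in(("s",s),("t",im)):
    C=cloud(I);g=(C[...,0]>.455)&(C[...,0]<.48)&(C[...,1]>.18)&(C[...,1]<.3)&(C[...,2]>.078)&(C[...,2]<.13);q=C[g]
    if len(q)>8:
        f=np.polyfit(q[:,2],q[:,1],1);r=abs(q[:,1]-np.polyval(f,q[:,2]))<.006;f=np.polyfit(q[r,2],q[r,1],1);print(n,len(q),r.sum(),"slope ang",np.arctan(f[0]),"y at .05",np.polyval(f,.05))
E
python3 look.py
```

```text
clock: 35.32
tcp_pos: [0.4617, 0.0296, 0.2128]
tool_rot: [180.0, 0.0, -179.9]
contact_force: [0.4, 0.2, -0.4]
width: 0.0601
grasp_force: 0.0
clock: 35.98
tcp_pos: [0.4616, -0.2111, 0.2122]
tool_rot: [-180.0, -0.0, 179.7]
contact_force: [0.6, 0.5, 0.6]
width: 0.0597
grasp_force: 0.0
knob [171.09230769 249.13846154] [365.68055556 188.51388889] [0.46135751 0.21151935 0.14663381] [0.46125788 0.21170109 0.14666657]
s 84 84 slope ang -0.35971579649730895 y at .05 0.2484747597383999
obj (np.float64(0.0811), [0.6747, -0.342], [98.3, 49.3], 89.8)
obj (np.float64(0.0703), [0.6612, -0.134], [51.9, 57.0], 59.7)
obj (np.float64(0.0841), [0.6363, 0.0612], [51.4, 51.6], 89.5)
obj (np.float64(0.0822), [0.5701, 0.0585], [57.1, 51.4], 89.9)
obj (np.float64(0.0831), [0.5054, 0.0588], [51.0, 47.9], 89.6)
obj (np.float64(0.0807), [0.4441, 0.0577], [47.9, 44.8], 89.6)
sobj (np.float64(0.0775), [0.6813, -0.3443], [132.9, 62.4], 80.7)
sobj (np.float64(0.0822), [0.5511, 0.0666], [259.1, 69.5], 2.0)
sobj (np.float64(0.0709), [0.6647, -0.1278], [63.3, 56.5], 60.6)
[ 0.46238981 -0.20701325  0.21266441] [ 1.79942753e+02  1.17072145e-02 -1.79781350e+02]
```

View pics/final.png

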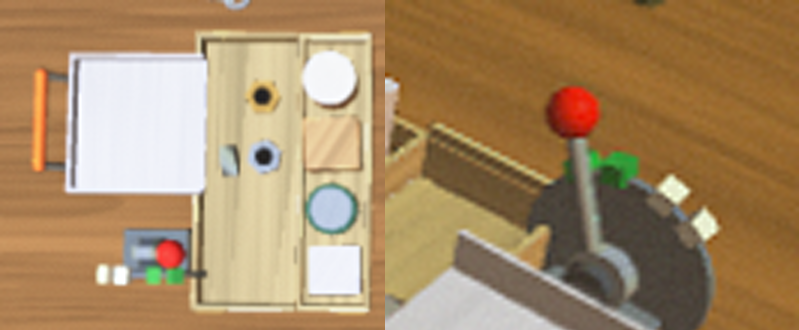

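The knob is in the green range, but three estimates put it near 0.96 rad, about 0.04 short of centre. I'll regrip and nudge it 3.5 mm.

```bash
python3 -m pendant '[{"claw":0.3,"slide":[0,4,0],"yaw":0},{"claw":0.3,"slide":[0,8,0],"yaw":0},{"claw":0.3,"slide":[0,12,0],"yaw":0},{"claw":0.3,"slide":[0,16,0],"yaw":0},{"claw":0.3,"slide":[0,20,0],"yaw":0},{"claw":0.3,"slide":[0,24,0],"yaw":0},{"claw":0.3,"slide":[0,28,0],"yaw":0},{"claw":0.3,"slide":[0,32,0],"yaw":0},{"claw":0.3,"slide":[0,36,0],"yaw":0},{"claw":0.3,"slide":[0,40,0],"yaw":0},{"claw":0.3,"slide":[0,42,0],"yaw":0},{"claw":0.3,"slide":[0,42,0],"yaw":0}]'
python3 -m pendant '[{"claw":0.3,"slide":[0,0,0],"yaw":0},{"claw":0.3,"slide":[0,0,0],"yaw":0},{"claw":0.3,"slide":[0,0,0],"yaw":0},{"claw":0.3,"slide":[0,0,0],"yaw":0},{"claw":0.3,"slide":[0,0,0],"yaw":0}]'
```

```text
clock: 37.18
tcp_pos: [0.4601, 0.2199, 0.2133]
tool_rot: [179.6, 0.1, -179.3]
contact_force: [0.4, -0.3, 0.6]
width: 0.0596
grasp_force: 0.0
clock: 37.6
tcp_pos: [0.462, 0.2097, 0.2126]
tool_rot: [-180.0, -0.0, 179.9]
contact_force: [0.1, 0.1, -0.0]
width: 0.0602
grasp_force: 0.0
```

```bash
python3 -m pendant '[{"claw":0.3,"slide":[0,0.1,3],"yaw":0},{"claw":0.3,"slide":[0,0.1,6],"yaw":0},{"claw":0.3,"slide":[0,0.1,9],"yaw":0},{"claw":0.3,"slide":[0,0.1,10],"yaw":0},{"claw":0.3,"slide":[0,0.1,10],"yaw":0},{"claw":0.6,"slide":[0,0.1,10],"yaw":0},{"claw":0.8,"slide":[0,0.1,10],"yaw":0},{"claw":1,"slide":[0,0.1,10],"yaw":0},{"claw":1,"slide":[0,0.1,10],"yaw":0},{"claw":1,"slide":[0,0.1,10],"yaw":0}]'
```

```text
clock: 38.43
tcp_pos: [0.4629, 0.212, 0.1144]
tool_rot: [180.0, 0.2, 180.0]
contact_force: [-1.1, -1.6, 6.3]
width: 0.0245
grasp_force: 58.5
```

Now 4 mm towards the box, release and leave.

```bash
python3 -m pendant '[{"claw":1,"slide":[0,-0.25,0.05],"yaw":0},{"claw":1,"slide":[0,-0.45,0.15],"yaw":0},{"claw":1,"slide":[0,-0.45,0.15],"yaw":0},{"claw":1,"slide":[0,-0.45,0.15],"yaw":0},{"claw":0.75,"slide":[0,-0.45,0.15],"yaw":0},{"claw":0.55,"slide":[0,-0.45,0.15],"yaw":0},{"claw":0.3,"slide":[0,-0.45,0.15],"yaw":0},{"claw":0.3,"slide":[0,-0.45,0.15],"yaw":0},{"claw":0.3,"slide":[0,-0.45,-2],"yaw":0},{"claw":0.3,"slide":[0,-0.45,-5],"yaw":0},{"claw":0.3,"slide":[0,-0.45,-8],"yaw":0},{"claw":0.3,"slide":[0,-0.45,-10],"yaw":0}]'
python3 -m pendant '[{"claw":0.3,"slide":[0,-4,0],"yaw":0},{"claw":0.3,"slide":[0,-8,0],"yaw":0},{"claw":0.3,"slide":[0,-14,0],"yaw":0},{"claw":0.3,"slide":[0,-20,0],"yaw":0},{"claw":0.3,"slide":[0,-30,0],"yaw":0},{"claw":0.3,"slide":[0,-40,0],"yaw":0},{"claw":0.3,"slide":[0,-40,0],"yaw":0},{"claw":0.3,"slide":[0,-40,0],"yaw":0},{"claw":0.3,"slide":[0,-40,0],"yaw":0},{"claw":0.3,"slide":[0,-40,0],"yaw":0},{"claw":0.3,"slide":[0,-40,0],"yaw":0},{"claw":0.3,"slide":[0,-40,0],"yaw":0}]'
python3 - <<'E'
from meas import *
im=get_image("top");s=get_image("scene")
def cent(im,box):
    h=cv2.cvtColor(im["pixels"],cv2.COLOR_RGB2HSV);m=cv2.inRange(h,(0,150,110),(4,255,255));k=np.zeros_like(m);x0,y0,x1,y1=box;k[y0:y1,x0:x1]=1;m=m*k
    n,l,st,c=cv2.connectedComponentsWithStats(m);i=1+np.argmax(st[1:,4]);return c[i]
a=cent(im,(135,230,195,265));b=cent(s,(345,170,410,225))
o1,d1=rays(im,[a]);o2,d2=rays(s,[b]);d1,d2=d1[0],d2[0]
t=np.linalg.lstsq(np.c_[d1,-d2],o2-o1,rcond=None)[0];print("knob",o1+t[0]*d1)
C=cloud(s);g=(C[...,0]>.455)&(C[...,0]<.48)&(C[...,1]>.18)&(C[...,1]<.3)&(C[...,2]>.078)&(C[...,2]<.13);q=C[g]
f=np.polyfit(q[:,2],q[:,1],1);print("slope ang",np.arctan(f[0]))
P=cloud(im)
for z0,z1,n in((.1,.13,"bar"),):
    m=(P[...,2]>z0)&(P[...,2]<z1)&(P[...,1]>.32)&(P[...,1]<.36)&(P[...,0]>.54)&(P[...,0]<.65);print(n,P[m].mean(0))
E
python3 look.py
```

```text
clock: 39.43
tcp_pos: [0.4624, 0.2078, 0.215]
tool_rot: [179.9, 0.1, -180.0]
contact_force: [1.1, 0.7, -0.5]
width: 0.06
grasp_force: 0.0
clock: 40.43
tcp_pos: [0.4613, -0.1946, 0.2123]
tool_rot: [-180.0, -0.0, 179.7]
contact_force: [-0.3, -0.2, -0.0]
width: 0.0603
grasp_force: 0.0
knob [0.46129496 0.211279   0.14611833]
slope ang -0.36333415903256305
bar [0.58992645 0.34531601 0.11911791]
obj (np.float64(0.081), [0.6779, -0.3414], [48.5, 104.3], 7.2)
obj (np.float64(0.0706), [0.6613, -0.1341], [51.9, 56.7], 59.4)
obj (np.float64(0.0846), [0.6363, 0.0612], [51.3, 51.7], 89.8)
obj (np.float64(0.0823), [0.5701, 0.0586], [57.1, 51.4], 89.9)
obj (np.float64(0.0835), [0.5054, 0.0602], [48.0, 47.8], 89.6)
obj (np.float64(0.0807), [0.4441, 0.0578], [47.9, 44.8], 89.6)
sobj (np.float64(0.078), [0.6816, -0.3437], [132.8, 62.4], 80.7)
sobj (np.float64(0.0821), [0.5509, 0.067], [259.1, 69.5], 0.9)
sobj (np.float64(0.0709), [0.665, -0.1277], [63.4, 57.1], 59.1)
[ 0.46224228 -0.19061906  0.21270707] [ 1.79949836e+02  6.22378793e-03 -1.79792323e+02]
```

The nudge left the knob at the same place (y=0.211), so it looks seated in the notch. That agrees with the pivot fitted from the marks (y0≈0.250, which puts the notch at y≈0.211). Handing in.

```bash
python3 -c "
from station import finish_job
print(finish_job())"
```

```text
the job is handed in; nothing more can be done
None
```

I handed the job in at about 40 s. The jar, tin, wood block and metal block stand upright in the slot (no bottle was on the bench), all three nuts are in the wide bin and the tray is flat again. The clamp lever was thrown last and rests at the green notch: the camera angle read about 0.04 rad short of centre, and a 4 mm nudge left it in the same place. The hand-in gave no verdict.

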